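Unlock the rack and take the top tray off the nest

TASK

On the tilted rack, slide the lock bolt fully back, then swing the hold-down bar all the way open, and leave both so. Then lift the top tray out of its nest without pulling up the tray under it, and set it down gently, upright, on the middle of the holed steel block; do not drop it. Leave the other trays nested and the things around undisturbed.

Things in the scene. Friction and masses are not known exactly. Their poses are not given: they have to be found in the camera images.
- rack: Fixed steel rack. Origin on the work surface under the stack, z up. Its deck slopes 0.48 rad (27.5 deg), rising toward the rack's +x and facing the robot. In the rack frame u = (0.887, 0, 0.462) is uphill, v = (0, 1, 0), n = (-0.462, 0, 0.887) points out of the deck. The deck's face is 66 mm above the origin, where the trays stand along n. Base 210 x 290 mm, deck v -175 to 105 mm.
- bolt (a joint): Lock bolt, a flat steel slide 24 mm wide, 10 mm thick, on a grey pedestal. m: 0 = home, its nose against the uphill side of the bar's free end so that the bar cannot swing; 0.032 = fully back; the nose clears the bar at about 0.018. It slides along -v, friction about 2 N, stays where it is left, starts within 6 mm of home.
- bolt_grip (a point): Grip point of the bolt's black flat-sided upright tab: 12 mm thick (v), 22 mm wide (u), standing 34 mm along n on the bolt; its top is 15 mm above this point and the bolt 19 mm below. Axes u, v, n. Moves with the bolt.
- bar (a joint): Hold-down bar, flat steel, 150 x 16 x 10 mm, 72 to 82 mm above the deck (5 mm above the top tray), pivoted on a post at the rack's +y side, turning parallel to the deck. rad: 0 = closed across the stack, 1.6 = stop, fully open, pointing uphill. Its knob moves along +u first, then curves to +v. Friction 0.22 N m; stays where left.
- bar_grip (a point): Grip point of the bar's black round knob, 16 mm in diameter, standing 36 mm along n on the bar near its free end, 125 mm from the pivot axis; its top is 16 mm above this point and the bar 20 mm below. z axis = n. Moves with the bar.
- bar_hinge (a point): Point on the bar's pivot axis (axis along n), at the same height above the deck as bar_grip.
- tray_top_mid (a point): Centre (half-way up) of the top one of three equal metal trays (0.1 to 0.2 kg). Axes: x short side (u in the stack), y long side, z its up (n). 38 mm high: foot 26 x 56 x 10 mm, walls tapering outward over 18 mm, a ledge and an upright collar 10 mm high, 54 (x) by 84 mm (y) outside, 2.5 mm thick; its rim is 19 mm above this point. Free after 30 mm along n.
- tray_mid_mid (a point): The same point of the identical tray under it, nested 13 mm lower along n with about 1.5 mm of play between the tapered walls: its collar begins 3 mm below the top tray's collar, so a grip reaching over 12 mm below the top rim takes hold of both and pulls both up.
- tray_low_mid (a point): The same point of the lowest tray, which sits in the rack's fixed tapered pocket.
- block_top (a point): Centre of the top face of the fixed holed steel block, 160 mm (x) by 120 mm (y) by 50 mm high, top face level and 50 mm above the work surface; dark round holes on a grid, 23 mm across. z up.
- gauge_stand: Bystander: dial gauge on a square dark base 60 x 50 x 55 mm with a post, 175 mm high in all, the dial 75 mm to its -x. Origin at the base's underside.
- spanner: Bystander: spanner 165 mm long lying on the bench in front of the rack, along its x. Origin in the middle of its underside.
- oil_bottle: Bystander: grey plastic bottle, 48 mm wide, 120 mm high. Origin at its underside.

How it is judged (in metres and radians):
On the way, in this order (a step that is already met when the one before it is completed fails the run):
1. the lock bolt is slid back (value of joint bolt above 0.027 m), for 0.1 s.
2. the hold-down bar is swung fully open (value of joint bar above 1.35 rad), for 0.1 s.
At the end, for the whole second after the job is handed in: Bolt at least 25 mm back and bar open past 1.3 rad; the top tray stands upright (within 0.1 rad) on the block's top, its centre within 35 mm of the block's centre, released and at rest (below 0.02 m/s); the two other trays still nested within 8 mm of where they were (value of joint bolt above 0.025 m and value of joint bar above 1.3 rad and horizontal distance between tray_top_mid and block_top below 0.035 m and z of tray_top_mid in the frame of block_top between 0.014 and 0.024 m and angle between tray_top_mid's own z axis and vertical below 0.1 rad and distance of each of tray_mid_mid, tray_low_mid from where it was at the start of the episode below 0.008 m and linear speed of tray_top below 0.02 m/s); the robot touches nothing.
It fails at once if one of the two lower trays is pulled more than 10 mm from its place (distance of any of tray_mid_mid, tray_low_mid from where it was at the start of the episode above 0.01 m).
It fails at once if a tray hits the block hard (over 60 N) (contact force between tray_top and block above 60 N).
It fails at once if the gauge stand, the spanner or the oil bottle is moved more than 20 mm (distance of any of gauge_stand, spanner, oil_bottle from where it was at the start of the episode above 0.02 m).
It fails at once if the top tray is dropped (falls faster than 0.4 m/s without the fingers on it) (contact force between the fingers and tray_top below 0.05 N and linear speed of tray_top above 0.4 m/s).
It also fails if it takes over 67 s, if anything falls off the work surface, if the arm or the gripper's body presses on something with over 40 N, if the wrist force passes 120 N, or if a joint passes its speed limit or range.

ROBOT

A 6-joint arm with a two-finger parallel gripper is mounted at the origin on the work surface. World frame = base frame: x ahead of the robot, y to its left, z up, the work surface at z = 0. Lengths are in mm, angles in rad, forces in N, time in s.
With the tool pointing down it reaches from about 325 to 925 mm from the base axis. Payload 3.1 kg.
Tool frame: the origin (TCP) lies midway between the tips of the shut fingers; the grasp point (between the pads) lies r.pinch_z behind it (r.pinch_z is the distance from the TCP to the grasp point, in mm); z points along the fingers, y is the direction in which the jaws open and shut (so a half turn about z gives the same grasp; the last joint's range is limited). The gripper opens to 85 mm and grips with 20 to 120 N. Pads are 22 mm wide; open, the fingers measure 114 mm over their backs; the gripper's body (76 mm by 85 mm) begins 54 mm behind the grasp point. The pads swing forward as they close: fully open they stand 13 mm farther back than shut.
Start: joints at [-1.371, 0.217, 1.613, -0, 1.311, -0.112], TCP at [191.754, -594.87, 231.3] pointing down, gripper open.
Joint ranges: [-2.75, 2.75], [-0.78, 2.1], [0.31, 2.55], [-1.13, 4.27], [0.13, 2.63], [-2.58, 2.58]. Speed limits (rad/s): [2.79, 2.79, 3.14, 3.14, 3.14, 3.14].

INTERFACE

Orientations are given as a unit quaternion [x, y, z, w].
In Python, from station import read_state, viewer, r gives the robot as it stands.
- The arm moves only by the tool play_rows, never from a script. Its argument "commands" is a list of rows, each an object of numbers: "x", "y", "z": the shift along the tool's x, y, z in mm; "ax", "ay", "az": the turn, a rotation vector about the tool's x, y, z in rad; "claw": the opening, from 0 (shut) to 1 (fully open). In form: [{"x": .., "y": .., "z": .., "ax": .., "ay": .., "az": .., "claw": ..}, ...]. A call has 1 to 20 rows; each row is the pose to reach, as a shift and turn from the pose commanded when the call began, along the tool's axes at that moment; what a row does not reach only later rows make up. A row lasts 1/8 s, in which the tool goes at most 62.5 mm and 10.7 degrees, less where a joint would pass 70% of its speed; a pose out of reach is approached as far as the arm can. A call with a gripper value outside its range is refused whole. The fingers move at their own pace and stop on an object; the grip force is fixed at half the most. Time passes only in rows, so rows that repeat a pose let the fingers close. It gives the time, the measured TCP pose, the force and the opening at its end, in the units of the state.
- read_state(): the state, without advancing time (a new reading comes with each control period).
- viewer.camera(name): name is "scene" or "top" or "wrist"; returns a dict with "frame" (420x560x3 uint8, red, green, blue), "z_map" (420x560 float32, mm along the optical axis (not along the pixel's ray), 0 where there is no reading), "mtx" (3x3 intrinsics, pixels), "rvec" (rotation vector, rad) and "tvec" (3), from world to camera coordinates, as OpenCV has them. Camera axes: x right, y down, z forward; pixel columns grow to the right and rows downward; lengths in mm; the calibration is good to about 2 mm. A picture is of the moment at which its call begins.
- r.hand_in(): hands the job in, once; it reports no verdict.
The state is a dict: "time_s": time; "joint_positions": joint angles; "qvel": joint speeds; "effort": joint torques, N m; "tcp_pos": TCP position; "eef_rot": TCP orientation; "force": force on the tool from outside, world axes, zero at the start; "ft_torque": the same for the moment, N m; "opening": finger opening in mm.
Only numpy, scipy, OpenCV 4.12 (cv2) and the standard library are available. Lean on these libraries where they do the work, as an engineer would, in place of code of your own. Each camera call takes 0.05 s, during which the arm holds its last target.

## Working session

There is one attempt and no reset: what is moved stays moved. The work goes in short steps, Python scripts to look and compute and a tool call to move; the robot and the scene stay as the last step left them, time stands still between calls to the robot, and variables do not carry over. Pictures are saved under pics/ and viewed, and the job is handed in when it is done.

Besides the shell and the picture viewer there is one more tool, called after "Request:" in YAML: its name, and indented under it one key for each argument. play_rows: Moves the arm, as the interface text tells. Its arguments: {"type":"object","properties":{"commands":{"type":"array"}},"required":["commands"]}

```bash
ls; mkdir -p pics
cat > h.py <<'E'
import numpy as np,cv2
from scipy.spatial.transform import Rotation as R
from station import read_state, viewer, r
def shot(n):
    c=viewer.camera(n); return c
def save(c,fn,crop=None,k=1):
    im=c['frame'][:,:,::-1]
    if crop: a,b,e,f=crop; im=im[b:f,a:e]
    if k!=1: im=cv2.resize(im,None,fx=k,fy=k,interpolation=cv2.INTER_CUBIC)
    cv2.imwrite('pics/'+fn,im)
def w(c,u,v,z=None):
    d=c['z_map'][int(round(v)),int(round(u))] if z is None else z
    K=c['mtx']; p=np.array([(u-K[0,2])/K[0,0]*d,(v-K[1,2])/K[1,1]*d,d])
    M=R.from_rotvec(np.ravel(c['rvec'])).as_matrix()
    return M.T@(p-np.ravel(c['tvec']))
def cloud(c):
    K=c['mtx'];d=c['z_map'].astype(float);vv,uu=np.mgrid[:d.shape[0],:d.shape[1]]
    p=np.stack([(uu-K[0,2])/K[0,0]*d,(vv-K[1,2])/K[1,1]*d,d],-1)
    M=R.from_rotvec(np.ravel(c['rvec'])).as_matrix()
    q=(p-np.ravel(c['tvec']))@M; q[d==0]=np.nan
    return q
def proj(c,P):
    o,_=cv2.projectPoints(np.array(P,float).reshape(-1,3),np.ravel(c['rvec']),np.ravel(c['tvec']),c['mtx'],None); return o[:,0]
E
python3 - <<'E'
from h import *
import pickle
for n in ['scene','top','wrist']:
    c=shot(n); save(c,n+'0.png'); pickle.dump(c,open(n+'0.pkl','wb'))
print(read_state(), r.pinch_z)
E
```

```text
pics
{'time_s': 0.15, 'joint_positions': array([-1.37122053e+00,  2.17628286e-01,  1.61460194e+00, -2.38620298e-05,
        1.31129688e+00, -1.12170060e-01]), 'qvel': array([-0.00076061, -0.00128117, -0.00467172,  0.00024596, -0.0003975 ,
       -0.00016523]), 'effort': array([-3.78497034e-04, -3.97448659e+01, -3.04415703e+01, -1.59127267e-04,
        5.81958811e-03,  1.44956090e-05]), 'tcp_pos': array([ 191.60490714, -594.23252474,  230.21981589]), 'eef_rot': array([ 9.87875452e-01,  1.55245468e-01, -5.37748502e-05, -9.65802905e-04]), 'force': array([-0.05431643, -0.57243806,  0.37978626]), 'ft_torque': array([0.0070921 , 0.03646766, 0.03399666]), 'opening': 85.60270333434208} 18.700000000000003
```

View pics/scene0.png

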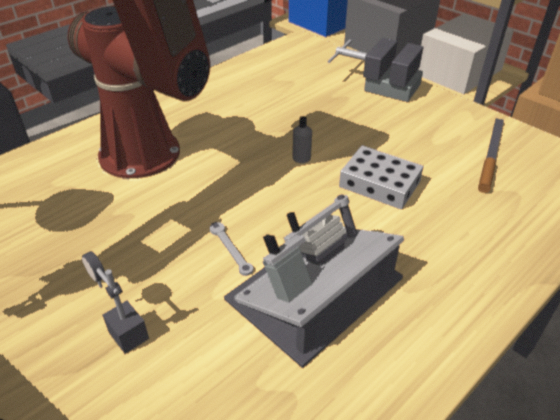

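View pics/top0.png

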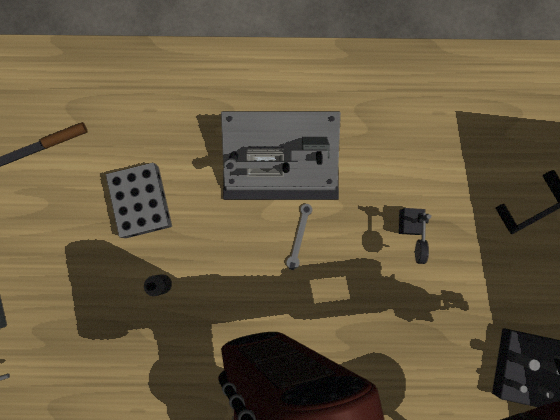

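View pics/wrist0.png

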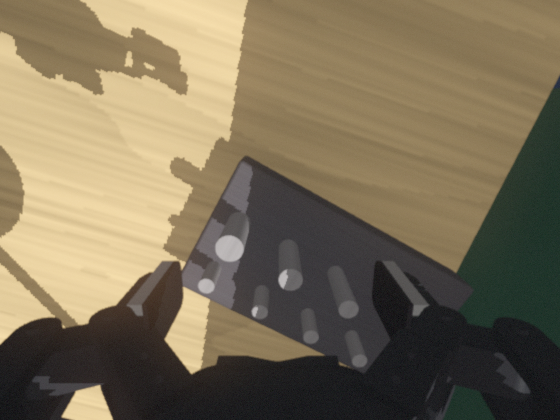

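The top view has the rack at about (280,155), the block at (135,200), the spanner at (300,235), the gauge at (410,225) and the bottle at (157,285). Next I'll enlarge the rack and block and fit planes to the depth.

Run:
```python
from h import *
import pickle
c=pickle.load(open('top0.pkl','rb'));s=pickle.load(open('scene0.pkl','rb'))
save(c,'topc.png',(210,100,350,205),5.5); save(s,'scenec.png',(220,180,420,330),4)
save(c,'blk.png',(90,150,190,245),6)
for u,v in [(228,118),(332,118),(332,180),(228,180),(250,120),(320,120)]: print(u,v,w(c,u,v).round(1))
q=cloud(c)
sub=q[112:188,222:340].reshape(-1,3)
# plane ransac for deck
rng=np.random.default_rng(0);best=0
sub=sub[np.isfinite(sub).all(1)]
for i in range(500):
    a=sub[rng.choice(len(sub),3,False)];n=np.cross(a[1]-a[0],a[2]-a[0]);n/=np.linalg.norm(n)+1e-9
    m=abs((sub-a[0])@n)<2
    if m.sum()>best: best=m.sum();bm=m
P=sub[bm];cc=P.mean(0);n=np.linalg.svd(P-cc)[2][2];n*=np.sign(n[2])
print('deck',best,cc,n,'tilt',np.arccos(n[2]),'yaw',np.arctan2(-n[1],-n[0]))
b=q[150:245,90:190].reshape(-1,3);b=b[abs(b[:,2]-50)<5]
rect=cv2.minAreaRect(b[:,:2].astype(np.float32));print('block',len(b),b[:,2].mean(),rect)
```

```text
228 118 [696.8 122.1 112.1]
332 118 [ 699.5 -121.2  111.4]
332 180 [ 565.3 -128.7   32.9]
228 180 [562.3 127.7  35.2]
250 120 [695.2  71.3 102.8]
320 120 [696.3 -93.6 105. ]
deck 4037 [639.24364068  -1.28869239  75.33493453] [-0.46460286 -0.00460233  0.8855072 ] tilt 0.48321181341198827 yaw 0.009905611730178229
block 3142 49.78065341809173 ((510.5296630859375, 346.8610534667969), (160.70883178710938, 122.09890747070312), 14.583487510681152)
```

View pics/topc.png

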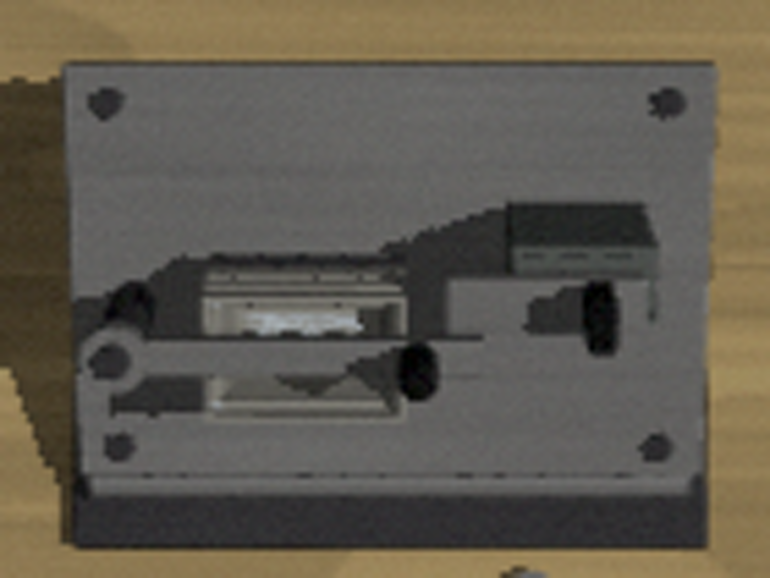

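View pics/scenec.png

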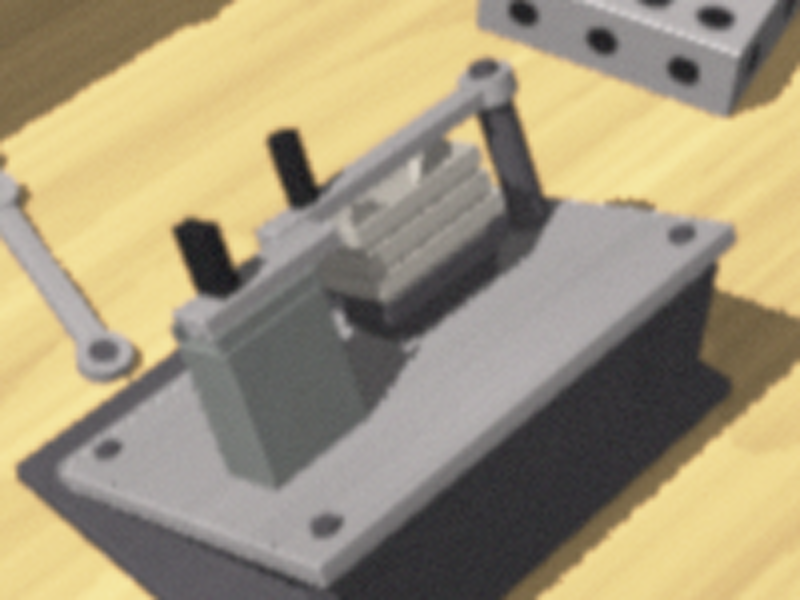

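View pics/blk.png

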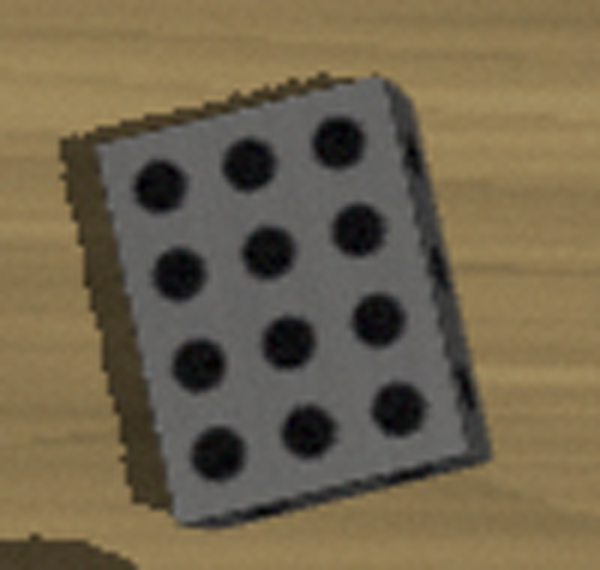

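Run:
```python
from h import *
import pickle
for nm in ['top','scene']:
    c=pickle.load(open(nm+'0.pkl','rb'))
    q=cloud(c)
    for yaw in [0.0099]:
        Rz=R.from_rotvec([0,0,yaw]).as_matrix()
        U=Rz@[.887,0,.462];V=Rz@[0,1,0];N=Rz@[-.462,0,.887]
        F=np.stack([U,V,N])
    O=np.array([639.24,-1.29,75.33])
    l=(q-O)@F.T
    m=(abs(l[...,2])<3)&(abs(l[...,0])<140)&(abs(l[...,1])<180)&(q[...,2]>12)
    if nm=='top':
        rect=cv2.minAreaRect(l[m][:,:2].astype(np.float32));print(rect)
    print(nm,'deck',np.nanmedian(l[m][:,2]),l[m].min(0),l[m].max(0))
    near=(abs(l[...,0])<130)&(abs(l[...,1])<170)&(q[...,2]>12)
    h=l[...,2][near]; print(np.histogram(h,bins=np.arange(10,130,4)))
    for lo,hi,name in [(112,125,'knobtop'),(78,86,'bar/bolt'),(86,112,'knob side'),(68,78,'rim')]:
        mm=(near&(l[...,2]>lo)&(l[...,2]<hi)).astype(np.uint8)
        k,lab,st,ce=cv2.connectedComponentsWithStats(mm)
        for i in range(1,k):
            if st[i,4]<6: continue
            p=l[lab==i]; print(nm,name,st[i,4],ce[i].round(1),'med',np.median(p,0).round(1),'min',p.min(0).round(1),'max',p.max(0).round(1))
```

```text
((-25.755233764648438, 1.5235443115234375), (284.6808166503906, 219.69866943359375), 89.79134368896484)
top deck 0.08464779362084474 [-135.56871067 -140.44614849   -2.99975294] [ 84.13652759 144.24850116   2.99900276]
(array([ 18,   6,  25,  24,  60,  28,  35, 124, 115,  63,  92, 109, 126,
        94, 148,  82,  76, 406, 415,  71,  19,  10,   4,   7,   4,  10,
        69,  25,   0]), array([ 10,  14,  18,  22,  26,  30,  34,  38,  42,  46,  50,  54,  58,
        62,  66,  70,  74,  78,  82,  86,  90,  94,  98, 102, 106, 110,
       114, 118, 122, 126]))
top knobtop 58 [319.4 159.1] med [  1.9 -84.8 116.2] min [-10.4 -91.1 112.1] max [ 12.4 -79.7 120.6]
top knobtop 42 [285.7 168.8] med [-20.  -12.4 117.6] min [-27.8 -19.1 112.9] max [-12.9  -5.9 121.7]
top bar/bolt 6 [316.3 144.7] med [ 23.6 -80.7  78.7] min [ 23.2 -84.1  78.4] max [ 25.7 -75.1  80.7]
top bar/bolt 790 [279.7 160.4] med [-14.3  -3.6  82.1] min [ -33.5 -107.4   78.1] max [ 13.5 125.1  86. ]
top bar/bolt 9 [228.2 169.1] med [-31.4 118.8  83.4] min [-34.  114.2  80.1] max [-28.7 123.3  84.6]
top knob side 24 [317.8 153.9]
[... 1464 characters left out ...]
ed [-11.8 -26.1  81.8] min [ -37.2 -111.8   78. ] max [ 15.6 125.   86. ]
scene bar/bolt 17 [282.1 257.9] med [ 24.3 -91.7  78.4] min [  21.7 -107.9   78.1] max [ 26.7 -79.2  79.1]
scene knob side 24 [340.  196.5] med [-19.3 109.2  88.2] min [-26.4 102.8  86.5] max [-13.1 114.9  90.1]
scene knob side 118 [293.4 223.4] med [-15.5 -18.8  99.4] min [-25.  -23.1  86.1] max [-11.2  -8.  111.9]
scene knob side 162 [271.9 245.9] med [  9.6 -92.8  98.6] min [ -8.3 -94.9  86.4] max [ 14.6 -81.6 111.8]
scene rim 168 [324.7 216.8] med [-13.3  53.2  74.8] min [-17.1 -17.4  69.2] max [ -6.1 119.2  78. ]
scene rim 336 [283.8 257.1] med [ 21.4 -86.8  74.4] min [  -9.5 -114.6   68.1] max [ 28.3 -26.2  78. ]
```

```bash
cat >> h.py <<'E'
import json
def ld():
    d=json.load(open('cmd.json')); return np.array(d['p']),R.from_quat(d['q'])
def sv(p,Q): json.dump({'p':list(map(float,p)),'q':list(map(float,Q.as_quat()))},open('cmd.json','w'))
def to(p,Q):
    "shift, rotvec in tool axes for target world pose"
    p0,Q0=ld(); return Q0.inv().apply(np.array(p)-p0).round(1),(Q0.inv()*Q).as_rotvec().round(4)
def did(x,y,z,ax=0,ay=0,az=0):
    p0,Q0=ld(); sv(p0+Q0.apply([x,y,z]),Q0*R.from_rotvec([ax,ay,az])); chk()
def chk():
    p,Q=ld(); s=read_state(); Qm=R.from_quat(s['eef_rot'])
    print('t',round(s['time_s'],2),'meas-cmd tool mm',Q.inv().apply(s['tcp_pos']-p).round(2),'rot',(Q.inv()*Qm).as_rotvec().round(4),'F tool',Q.inv().apply(s['force']).round(1),'open',round(s['opening'],1),'j',s['joint_positions'].round(2))
YAW=0.0075
Rz=R.from_rotvec([0,0,YAW]).as_matrix(); t=.48
U=Rz@[np.cos(t),0,np.sin(t)];V=Rz@[0,1.,0];N=Rz@[-np.sin(t),0,np.cos(t)]
F=np.stack([U,V,N]); O=np.array([639.24,-1.29,75.33])
QR=R.from_matrix(np.stack([V,U,-N],1))
def L(p): return F@(np.array(p)-O)
def W(l): return O+F.T@np.array(l,float)
E
python3 - <<'E'
from h import *
a=2*np.arctan2(.155245468,.987875)
Q=R.from_matrix([[np.cos(a),np.sin(a),0],[np.sin(a),-np.cos(a),0],[0,0,-1]])
sv([191.754,-594.87,231.3],Q); chk()
c=shot('wrist'); s=read_state()
M=R.from_rotvec(np.ravel(c['rvec'])).as_matrix(); cp=-M.T@np.ravel(c['tvec'])
Qm=R.from_quat(s['eef_rot'])
print('cam pos in tool',Qm.inv().apply(cp-s['tcp_pos']),'axes\n',Qm.as_matrix().T@M.T, c['mtx'])
# gauge & bottle
import pickle
t0=pickle.load(open('top0.pkl','rb'))
for u,v in [(412,220),(422,250),(157,285),(300,235)]: print(w(t0,u,v).round(0))
tgt=W([-20,-20,240]);print(tgt)
print(to(tgt,QR))
print('up',to([191.754,-594.87,331.3],Q))
E
```

```text
t 0.15 meas-cmd tool mm [ 0.05 -0.65  1.08] rot [0.0019 0.0002 0.    ] F tool [-0.2  0.5 -0.4] open 85.6 j [-1.37  0.22  1.61 -0.    1.31 -0.11]
cam pos in tool [  69.93126644   -0.39552755 -141.734782  ] axes
 [[-1.37739053e-03 -9.61754290e-01 -2.73910184e-01]
 [ 9.99999050e-01 -1.33877487e-03 -3.27905857e-04]
 [-5.13392043e-05 -2.73910375e-01  9.61755220e-01]] [[320.97781632   0.         277.19974606]
 [  0.         320.97781632 208.86851288]
 [  0.           0.           1.        ]]
[ 467. -320.   51.]
[ 393. -315.  150.]
[308. 279.  91.]
[430. -51.   6.]
[510.82671394 -22.25368022 278.97319796]
(array([ 479.3, -447.1,  -47.7]), array([-0.4136,  0.3036, -1.2408]))
up (array([   0.,    0., -100.]), array([0., 0., 0.]))
```

Request:
play_rows:
  commands:
    - {"z": -50}
    - {"z": -100}
    - {"x": 120, "y": -110, "z": -90, "ax": -0.1, "ay": 0.08, "az": -0.3, "claw": 0.6}
    - {"x": 160, "y": -150, "z": -80, "ax": -0.15, "ay": 0.11, "az": -0.45, "claw": 0.6}
    - {"x": 200, "y": -190, "z": -75, "ax": -0.2, "ay": 0.15, "az": -0.6, "claw": 0.6}
    - {"x": 240, "y": -225, "z": -70, "ax": -0.24, "ay": 0.18, "az": -0.72, "claw": 0.6}
    - {"x": 280, "y": -260, "z": -65, "ax": -0.28, "ay": 0.2, "az": -0.84, "claw": 0.6}
    - {"x": 320, "y": -300, "z": -60, "ax": -0.32, "ay": 0.24, "az": -0.96, "claw": 0.6}
    - {"x": 360, "y": -335, "z": -55, "ax": -0.35, "ay": 0.26, "az": -1.05, "claw": 0.6}
    - {"x": 400, "y": -375, "z": -52, "ax": -0.38, "ay": 0.28, "az": -1.14, "claw": 0.6}
    - {"x": 440, "y": -410, "z": -50, "ax": -0.4136, "ay": 0.3036, "az": -1.2408, "claw": 0.6}
    - {"x": 479, "y": -447, "z": -48, "ax": -0.4136, "ay": 0.3036, "az": -1.2408, "claw": 0.6}
    - {"x": 479, "y": -447, "z": -48, "ax": -0.4136, "ay": 0.3036, "az": -1.2408, "claw": 0.6}
    - {"x": 479, "y": -447, "z": -48, "ax": -0.4136, "ay": 0.3036, "az": -1.2408, "claw": 0.6}
    - {"x": 479, "y": -447, "z": -48, "ax": -0.4136, "ay": 0.3036, "az": -1.2408, "claw": 0.6}
    - {"x": 479, "y": -447, "z": -48, "ax": -0.4136, "ay": 0.3036, "az": -1.2408, "claw": 0.6}

```text
invalid input at $.commands[0]: expected keys x, y, z, ax, ay, az, claw
```

Run:
```python
from h import *
import pickle
did(479,-447,-48,-.4136,.3036,-1.2408)
c=shot('wrist'); pickle.dump(c,open('w1.pkl','wb')); save(c,'w1.png'); save(c,'w1c.png',(130,100,430,325),2.6)
```

```text
t 0.2 meas-cmd tool mm [-569.44 -309.24 -105.84] rot [ 0.4148 -0.3025  1.241 ] F tool [ 0.3 -0.4 -0.3] open 85.1 j [-1.37  0.22  1.61  0.    1.31 -0.11]
```

View pics/w1.png

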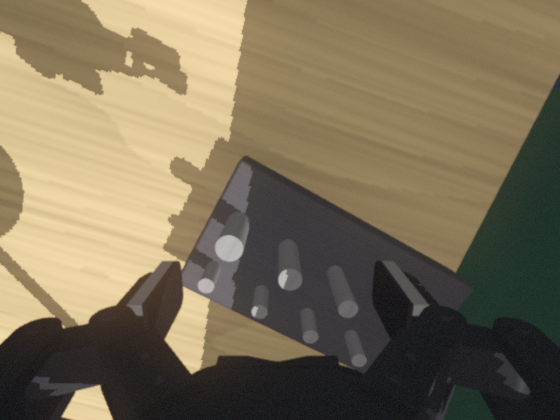

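The call was refused because every row needs all the keys. The picture still shows the start view.

Request:
play_rows:
  commands:
    - {"x": 0, "y": 0, "z": -50, "ax": 0, "ay": 0, "az": 0, "claw": 1}
    - {"x": 0, "y": 0, "z": -100, "ax": 0, "ay": 0, "az": 0, "claw": 1}
    - {"x": 120, "y": -110, "z": -90, "ax": -0.1, "ay": 0.08, "az": -0.3, "claw": 0.6}
    - {"x": 160, "y": -150, "z": -80, "ax": -0.15, "ay": 0.11, "az": -0.45, "claw": 0.6}
    - {"x": 200, "y": -190, "z": -75, "ax": -0.2, "ay": 0.15, "az": -0.6, "claw": 0.6}
    - {"x": 240, "y": -225, "z": -70, "ax": -0.24, "ay": 0.18, "az": -0.72, "claw": 0.6}
    - {"x": 280, "y": -260, "z": -65, "ax": -0.28, "ay": 0.2, "az": -0.84, "claw": 0.6}
    - {"x": 320, "y": -300, "z": -60, "ax": -0.32, "ay": 0.24, "az": -0.96, "claw": 0.6}
    - {"x": 360, "y": -335, "z": -55, "ax": -0.35, "ay": 0.26, "az": -1.05, "claw": 0.6}
    - {"x": 400, "y": -375, "z": -52, "ax": -0.38, "ay": 0.28, "az": -1.14, "claw": 0.6}
    - {"x": 440, "y": -410, "z": -50, "ax": -0.4136, "ay": 0.3036, "az": -1.2408, "claw": 0.6}
    - {"x": 479, "y": -447, "z": -48, "ax": -0.4136, "ay": 0.3036, "az": -1.2408, "claw": 0.6}
    - {"x": 479, "y": -447, "z": -48, "ax": -0.4136, "ay": 0.3036, "az": -1.2408, "claw": 0.6}
    - {"x": 479, "y": -447, "z": -48, "ax": -0.4136, "ay": 0.3036, "az": -1.2408, "claw": 0.6}
    - {"x": 479, "y": -447, "z": -48, "ax": -0.4136, "ay": 0.3036, "az": -1.2408, "claw": 0.6}
    - {"x": 479, "y": -447, "z": -48, "ax": -0.4136, "ay": 0.3036, "az": -1.2408, "claw": 0.6}

```text
time_s: 2.25
tcp_pos: [510.2, -23.8, 279.3]
eef_rot: [0.685, 0.689, 0.168, 0.168]
force: [-0.3, 0.3, -0.0]
opening: 51.5
```

Run:
```python
from h import *
import pickle
chk()
c=shot('wrist'); pickle.dump(c,open('w1.pkl','wb')); save(c,'w1b.png'); save(c,'w1c.png',(130,100,430,325),2.6)
```

```text
t 2.25 meas-cmd tool mm [-1.27 -0.29 -0.21] rot [-0.0001 -0.0012  0.0017] F tool [ 0.3 -0.3 -0.1] open 51.5 j [-0.26 -0.39  2.15  0.15  0.92 -0.32]
```

View pics/w1b.png

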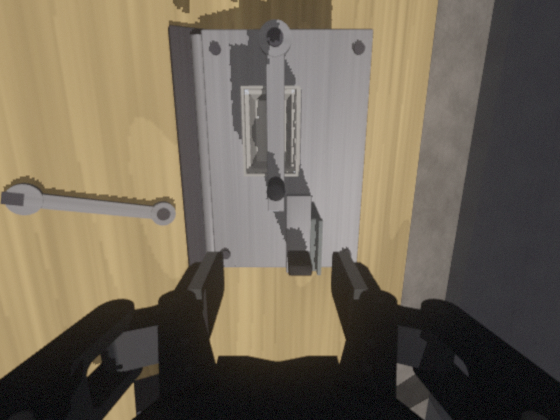

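The fingers point at the rack. The bar's knob is at about (276,188), the bolt's tab at (299,263), the hinge at (275,36), and the tray rim spans cols 242–300 and rows 87–176. I'll measure in rack axes from this camera.

```bash
cat > m.py <<'E'
from h import *
def comps(c,bands=((108,125,'knobtop'),(79,86,'bar'),(70,79,'rim')),lim=(130,170),mn=15,vis=True):
    q=cloud(c); l=(q-O)@F.T
    near=(abs(l[...,0])<lim[0])&(abs(l[...,1])<lim[1])&(q[...,2]>12)
    for lo,hi,name in bands:
        mm=(near&(l[...,2]>lo)&(l[...,2]<hi)).astype(np.uint8)
        k,lab,st,ce=cv2.connectedComponentsWithStats(mm)
        for i in range(1,k):
            if st[i,4]<mn: continue
            p=l[lab==i]; print(name,st[i,4],ce[i].round(1),st[i,:4],'med',np.median(p,0).round(1),'min',p.min(0).round(1),'max',p.max(0).round(1))
    return l
E
python3 - <<'E'
from m import *
import pickle
c=pickle.load(open('w1.pkl','rb'))
l=comps(c)
m=(abs(l[...,2])<4)&(abs(l[...,0])<140)&(abs(l[...,1])<180)&(np.arange(420)[:,None]<255)
print('deck',np.median(l[m],0),l[m].min(0),l[m].max(0))
P=l[m]; A=np.c_[P[:,:2],np.ones(len(P))]; print('tilt resid',np.linalg.lstsq(A,P[:,2],rcond=None)[0])
s=read_state(); print('tcp in rack',L(s['tcp_pos']))
save(c,'w1t.png',(220,75,330,185),5.4);save(c,'w1k.png',(250,150,350,290),4.2)
# rim points
for u,v in [(242,130),(243,130),(244,130),(298,130),(299,130),(300,130),(262,87),(262,88),(262,89),(262,174),(262,175),(262,176)]: print(u,v,l[v,u].round(1))
E
```

```text
knobtop 287 [275.5 190.5] [267 181  18  20] med [-22.2 -11.2 118.1] min [-29.1 -19.6 108.1] max [-14.5  -4.4 120.7]
knobtop 356 [299.8 267.3] [288 260  25  16] med [ 1.000e-01 -8.340e+01  1.159e+02] min [-10.6 -91.6 108.1] max [ 11.4 -79.2 118.2]
bar 2921 [275.3  96.5] [259  19  33 165] med [-22.   66.9  82.6] min [-35.5 -12.   80. ] max [ -8.4 126.4  85.9]
bar 199 [276.1 204.5] [268 195  17  16] med [-21.6 -33.4  82.3] min [-29.4 -39.3  79.7] max [-13.8 -23.8  84.8]
bar 1365 [298.3 223. ] [286 195  26  78] med [  0.3 -52.   82.3] min [ -11.5 -105.5   79.4] max [ 12.5 -23.7  85.9]
rim 46 [298.5 193.5] [287 193  24   2] med [  0.5 -23.9  76.4] min [-10.8 -24.3  72.5] max [ 11.6 -23.6  78.9]
rim 478 [316.6 243.7] [310 218  13  57] med [ 20.9 -76.8  71.8] min [  13.7 -110.1   70. ] max [ 25.  -50.1  79. ]
rim 31 [286. 250.] [286 235   1  31] med [-11.5 -83.6  75.9] min [-11.5 -99.3  73.3] max [-11.5 -68.   79. ]
deck [-14.49138058  29.25928677   0.21954213] [-137.25664016 -123.37665343   -3.9988257 ] [ 83.49676045 143.56078189   3.99975363]
tilt resid [ 6.62495000e-03 -1.01261396e-04  2.07603265e-01]
tcp in rack [-20.36109812 -21.56261415 240.63526818]
242 130 [-61.   33.8  -0.4]
243 130 [-52.9  36.4  67.1]
244 130 [-51.9  36.4  67.2]
298 130 [-0.4 36.3 67.5]
299 130 [ 1.4 35.8 54.5]
300 130 [ 3.3 35.3 42.5]
262 87 [-34.2  74.9  66.2]
262 88 [-34.1  74.   67. ]
262 89 [-34.5  73.7  60.2]
262 174 [-35.4  -5.9  67.7]
262 175 [-35.4  -7.   67. ]
262 176 [-38.6 -20.    0.7]
```

View pics/w1t.png

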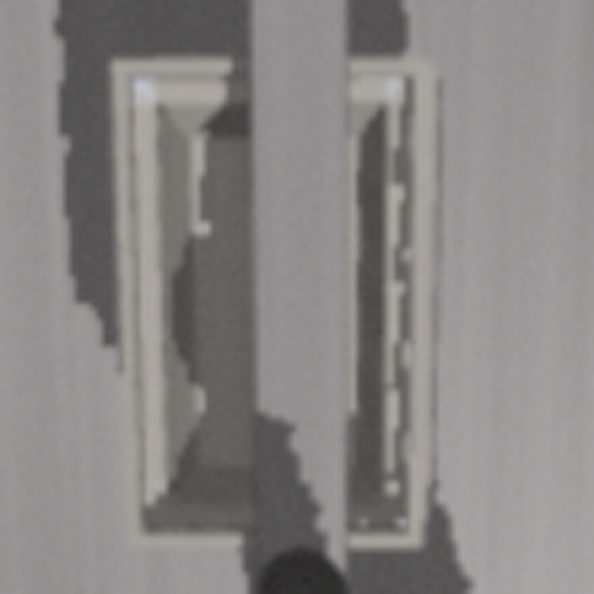

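View pics/w1k.png

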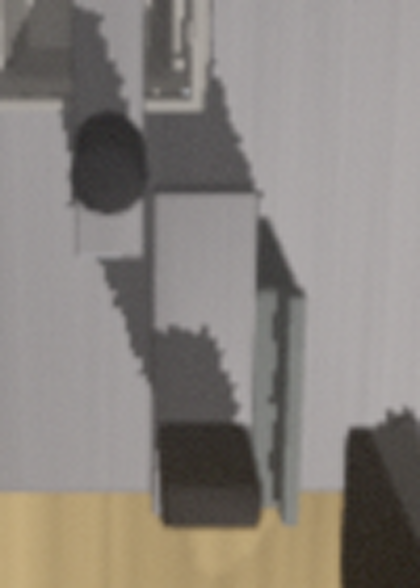

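Request:
play_rows:
  commands:
    - {"x": -40, "y": 12, "z": 30, "ax": 0, "ay": 0, "az": 0, "claw": 0.6}
    - {"x": -65, "y": 20, "z": 60, "ax": 0, "ay": 0, "az": 0, "claw": 0.6}
    - {"x": -65, "y": 20, "z": 90, "ax": 0, "ay": 0, "az": 0, "claw": 0.6}
    - {"x": -65, "y": 20, "z": 110, "ax": 0, "ay": 0, "az": 0, "claw": 0.6}
    - {"x": -65, "y": 20, "z": 110, "ax": 0, "ay": 0, "az": 0, "claw": 0.6}
    - {"x": -65, "y": 20, "z": 110, "ax": 0, "ay": 0, "az": 0, "claw": 0.6}

```text
time_s: 3.05
tcp_pos: [579.7, -87.8, 191.9]
eef_rot: [0.684, 0.689, 0.169, 0.168]
force: [-0.2, -1.2, -0.0]
opening: 51.4
```

Run:
```python
from m import *
did(-65,20,110); print(L(read_state()['tcp_pos']))
c=shot('wrist'); save(c,'w2.png'); comps(c,((108,125,'knobtop'),(125,200,'fing')))
```

```text
t 3.05 meas-cmd tool mm [-0.79  0.5  -0.78] rot [-0.0011 -0.0009  0.0007] F tool [-1.2 -0.2 -0.1] open 51.4 j [-0.36 -0.09  2.08  0.25  0.71 -0.52]
[  0.41560039 -86.03103616 131.19493192]
knobtop 958 [229.9 109.2] [213  92  35  35] med [-21.4 -12.5 118.1] min [-29.5 -20.1 108.1] max [-14.   -5.  120.6]
knobtop 1020 [277.1 250.8] [257 238  41  26] med [  0.2 -83.9 116. ] min [-10.6 -91.7 108.1] max [ 11.2 -79.3 117.9]
fing 9592 [146.1 326.1] [ 53 251 172 160] med [-44.3 -78.3 187.9] min [-61.1 -98.2 133.2] max [-19.  -67.8 200. ]
fing 9540 [408.7 326. ] [331 251 173 160] med [ 44.8 -78.5 188. ] min [ 19.5 -98.5 133.3] max [ 61.5 -67.4 200. ]
```

View pics/w2.png

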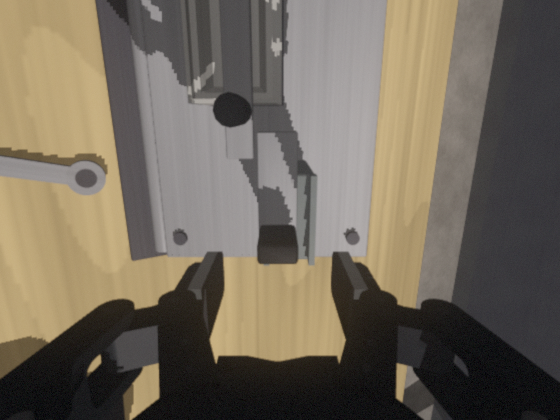

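Tab is centred between the fingers at (277,245). I'll go down, close on it, then pull it 34 mm along -v in steps.

Request:
play_rows:
  commands:
    - {"x": 0, "y": 0, "z": 20, "ax": 0, "ay": 0, "az": 0, "claw": 0.6}
    - {"x": 0, "y": 0, "z": 40, "ax": 0, "ay": 0, "az": 0, "claw": 0.6}
    - {"x": 0, "y": 0, "z": 43, "ax": 0, "ay": 0, "az": 0, "claw": 0.6}
    - {"x": 0, "y": 0, "z": 43, "ax": 0, "ay": 0, "az": 0, "claw": 0.5}
    - {"x": 0, "y": 0, "z": 43, "ax": 0, "ay": 0, "az": 0, "claw": 0.0}
    - {"x": 0, "y": 0, "z": 43, "ax": 0, "ay": 0, "az": 0, "claw": 0.0}
    - {"x": 0, "y": 0, "z": 43, "ax": 0, "ay": 0, "az": 0, "claw": 0.0}
    - {"x": 0, "y": 0, "z": 43, "ax": 0, "ay": 0, "az": 0, "claw": 0.0}

```text
time_s: 4.1
tcp_pos: [599.3, -87.0, 154.1]
eef_rot: [0.684, 0.69, 0.169, 0.168]
force: [-5.0, 0.0, 3.9]
opening: 21.5
```

Run:
```python
from m import *
did(0,0,43); print(L(read_state()['tcp_pos']))
```

```text
t 4.1 meas-cmd tool mm [-0.19  0.48 -1.23] rot [-0.0005 -0.0003 -0.0008] F tool [ 0.  -2.6 -5.8] open 21.5 j [-0.34  0.01  2.07  0.27  0.63 -0.53]
[  0.38638735 -85.43380506  88.64662073]
```

Request:
play_rows:
  commands:
    - {"x": -4, "y": 0, "z": 0, "ax": 0, "ay": 0, "az": 0, "claw": 0.0}
    - {"x": -9, "y": 0, "z": 0, "ax": 0, "ay": 0, "az": 0, "claw": 0.0}
    - {"x": -14, "y": 0, "z": 0, "ax": 0, "ay": 0, "az": 0, "claw": 0.0}
    - {"x": -19, "y": 0, "z": 0, "ax": 0, "ay": 0, "az": 0, "claw": 0.0}
    - {"x": -23, "y": 0, "z": 0, "ax": 0, "ay": 0, "az": 0, "claw": 0.0}
    - {"x": -26, "y": 0, "z": 0, "ax": 0, "ay": 0, "az": 0, "claw": 0.0}
    - {"x": -26, "y": 0, "z": 0, "ax": 0, "ay": 0, "az": 0, "claw": 0.0}

```text
time_s: 4.97
tcp_pos: [599.5, -113.0, 154.1]
eef_rot: [0.684, 0.69, 0.169, 0.168]
force: [-5.1, 1.0, 5.6]
opening: 20.9
```

Run:
```python
from m import *
did(-26,0,0); print(L(read_state()['tcp_pos']))
```

```text
t 4.97 meas-cmd tool mm [-0.12  0.52 -1.21] rot [-0.0004  0.     -0.0006] F tool [ 1.  -1.9 -7.3] open 20.9 j [-0.39  0.02  2.06  0.31  0.64 -0.61]
[   0.42673018 -111.36099745   88.62540788]
```

Moving with little force. I'll go on until the force rises.

Request:
play_rows:
  commands:
    - {"x": -2, "y": 0, "z": 0, "ax": 0, "ay": 0, "az": 0, "claw": 0.0}
    - {"x": -4, "y": 0, "z": 0, "ax": 0, "ay": 0, "az": 0, "claw": 0.0}
    - {"x": -6, "y": 0, "z": 0, "ax": 0, "ay": 0, "az": 0, "claw": 0.0}
    - {"x": -6, "y": 0, "z": 0, "ax": 0, "ay": 0, "az": 0, "claw": 0.0}

```text
time_s: 5.48
tcp_pos: [599.5, -117.7, 154.1]
eef_rot: [0.684, 0.69, 0.17, 0.167]
force: [-5.3, 3.0, 6.5]
opening: 21.1
```

Run:
```python
from m import *
did(-6,0,0); print(L(read_state()['tcp_pos']))
```

```text
t 5.47 meas-cmd tool mm [ 1.13  0.48 -1.21] rot [-0.0001  0.0023 -0.0001] F tool [ 3.  -1.7 -8.2] open 21.1 j [-0.4   0.02  2.05  0.32  0.64 -0.62]
[   0.39234555 -116.11494173   88.62438389]
```

Request:
play_rows:
  commands:
    - {"x": -2, "y": 0, "z": 0, "ax": 0, "ay": 0, "az": 0, "claw": 0.0}
    - {"x": -2, "y": 0, "z": 0, "ax": 0, "ay": 0, "az": 0, "claw": 0.0}
    - {"x": -2, "y": 0, "z": 0, "ax": 0, "ay": 0, "az": 0, "claw": 0.0}

```text
time_s: 5.85
tcp_pos: [599.5, -117.8, 154.1]
eef_rot: [0.684, 0.69, 0.17, 0.165]
force: [-4.6, 9.9, 7.4]
opening: 20.8
```

Run:
```python
from m import *
did(-2,0,0); print(L(read_state()['tcp_pos']))
```

```text
t 5.85 meas-cmd tool mm [ 3.    0.43 -1.19] rot [0.0004 0.0055 0.0003] F tool [10.  -0.5 -8.6] open 20.8 j [-0.4   0.03  2.05  0.32  0.65 -0.63]
[   0.33995173 -116.24142562   88.61044525]
```

Request:
play_rows:
  commands:
    - {"x": 2.5, "y": 0, "z": 0, "ax": 0, "ay": 0, "az": 0, "claw": 0.0}
    - {"x": 2.5, "y": 0, "z": 0, "ax": 0, "ay": 0, "az": 0, "claw": 0.42}
    - {"x": 2.5, "y": 0, "z": 0, "ax": 0, "ay": 0, "az": 0, "claw": 0.42}
    - {"x": 2.5, "y": 0, "z": 0, "ax": 0, "ay": 0, "az": 0, "claw": 0.42}
    - {"x": 2.5, "y": 0, "z": -20, "ax": 0, "ay": 0, "az": 0, "claw": 0.42}
    - {"x": 2.5, "y": 0, "z": -60, "ax": 0, "ay": 0, "az": 0, "claw": 0.42}
    - {"x": 40, "y": -10, "z": -60, "ax": 0, "ay": 0, "az": 0, "claw": 0.42}
    - {"x": 80, "y": -22, "z": -60, "ax": 0, "ay": 0, "az": 0, "claw": 0.42}
    - {"x": 107, "y": -22, "z": -60, "ax": 0, "ay": 0, "az": 0, "claw": 0.42}
    - {"x": 107, "y": -22, "z": -60, "ax": 0, "ay": 0, "az": 0, "claw": 0.42}
    - {"x": 107, "y": -22, "z": -60, "ax": 0, "ay": 0, "az": 0, "claw": 0.42}

```text
time_s: 7.22
tcp_pos: [552.0, -14.7, 196.2]
eef_rot: [0.684, 0.689, 0.169, 0.168]
force: [-0.2, 0.1, 0.7]
opening: 35.7
```

Run:
```python
from m import *
did(107,-22,-60); print(L(read_state()['tcp_pos']))
c=shot('wrist'); save(c,'w3.png'); comps(c,((108,125,'knobtop'),(125,200,'fing')))
```

```text
t 7.22 meas-cmd tool mm [-0.47  0.42 -0.1 ] rot [-0.0006 -0.0004 -0.0003] F tool [ 0.1  0.1 -0.7] open 35.7 j [-0.21 -0.18  2.16  0.15  0.7  -0.31]
[-21.67293652 -12.71066346 147.51175333]
knobtop 658 [276.9 240.3] [264 225  27  31] med [-21.9 -10.4 118. ] min [-29.7 -19.8 108.1] max [-14.2  -4.3 120.4]
fing 3316 [206.2 291.3] [118 249 123  89] med [-44.7  -2.  185.3] min [-72.9 -23.7 146.8] max [-39.4   2.1 200. ]
fing 3307 [348.6 291.3] [315 249 121  89] med [  1.1  -2.1 185.4] min [ -4.  -23.6 147.6] max [ 28.4   2.1 200. ]
```

View pics/w3.png

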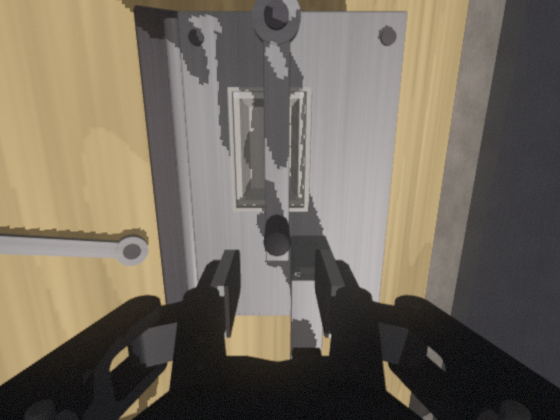

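Request:
play_rows:
  commands:
    - {"x": 0, "y": 0, "z": 30, "ax": 0, "ay": 0, "az": 0, "claw": 0.4}
    - {"x": 0, "y": 0, "z": 54, "ax": 0, "ay": 0, "az": 0, "claw": 0.35}
    - {"x": 0, "y": 0, "z": 54, "ax": 0, "ay": 0, "az": 0, "claw": 0.3}
    - {"x": 0.6, "y": 12.5, "z": 54, "ax": 0, "ay": 0, "az": -0.1, "claw": 0.3}
    - {"x": 2.5, "y": 24.8, "z": 54, "ax": 0, "ay": 0, "az": -0.2, "claw": 0.3}
    - {"x": 5.6, "y": 36.9, "z": 54, "ax": 0, "ay": 0, "az": -0.3, "claw": 0.3}
    - {"x": 9.9, "y": 48.7, "z": 54, "ax": 0, "ay": 0, "az": -0.4, "claw": 0.3}
    - {"x": 15.3, "y": 59.9, "z": 54, "ax": 0, "ay": 0, "az": -0.5, "claw": 0.3}
    - {"x": 21.8, "y": 70.6, "z": 54, "ax": 0, "ay": 0, "az": -0.6, "claw": 0.3}
    - {"x": 21.8, "y": 70.6, "z": 54, "ax": 0, "ay": 0, "az": -0.6, "claw": 0.3}

```text
time_s: 8.52
tcp_pos: [639.6, 7.7, 181.8]
eef_rot: [0.45, 0.86, 0.112, 0.21]
force: [0.8, -0.1, -0.2]
opening: 25.5
```

Run:
```python
from m import *
did(21.8,70.6,54,0,0,-.6); print(L(read_state()['tcp_pos']))
c=shot('wrist'); save(c,'w4.png'); comps(c,((108,125,'knobtop'),))
```

```text
t 8.53 meas-cmd tool mm [-1.03  0.57 -0.79] rot [-0.0009 -0.0011  0.0013] F tool [-0.5  0.4  0.5] open 25.5 j [-0.13  0.04  1.98  0.1   0.65 -0.8 ]
[49.56308934  9.02925577 94.20112892]
knobtop 2055 [254.8 281.4] [210 257  76  67] med [ 40.9   8.5 117.9] min [ 23.6  -7.4 108. ] max [ 52.5  15.7 125. ]
knobtop 747 [320.5 275.9] [306 257  40  67] med [ 59.   27.5 117. ] min [ 53.6   7.6 108. ] max [ 67.8  30.2 125. ]
```

View pics/w4.png

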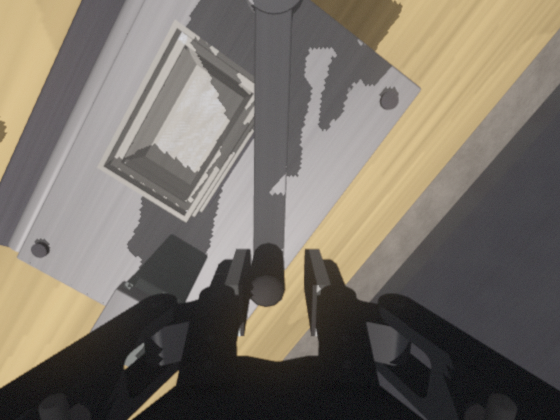

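The knob at (267,290) rides between the fingers and the bar follows. I'll carry on along the arc.

Request:
play_rows:
  commands:
    - {"x": 0.6, "y": 12.5, "z": 0, "ax": 0, "ay": 0, "az": -0.1, "claw": 0.3}
    - {"x": 2.5, "y": 24.8, "z": 0, "ax": 0, "ay": 0, "az": -0.2, "claw": 0.3}
    - {"x": 5.6, "y": 36.9, "z": 0, "ax": 0, "ay": 0, "az": -0.3, "claw": 0.3}
    - {"x": 9.9, "y": 48.7, "z": 0, "ax": 0, "ay": 0, "az": -0.4, "claw": 0.3}
    - {"x": 15.3, "y": 59.9, "z": 0, "ax": 0, "ay": 0, "az": -0.5, "claw": 0.3}
    - {"x": 21.8, "y": 70.6, "z": 0, "ax": 0, "ay": 0, "az": -0.6, "claw": 0.3}
    - {"x": 29.4, "y": 80.5, "z": 0, "ax": 0, "ay": 0, "az": -0.7, "claw": 0.3}
    - {"x": 37.9, "y": 89.7, "z": 0, "ax": 0, "ay": 0, "az": -0.8, "claw": 0.3}
    - {"x": 47.3, "y": 97.9, "z": 0, "ax": 0, "ay": 0, "az": -0.9, "claw": 0.3}
    - {"x": 57.5, "y": 105.2, "z": 0, "ax": 0, "ay": 0, "az": -1.0, "claw": 0.3}
    - {"x": 61, "y": 107.3, "z": 0, "ax": 0, "ay": 0, "az": -1.03, "claw": 0.3}
    - {"x": 61, "y": 107.3, "z": 0, "ax": 0, "ay": 0, "az": -1.03, "claw": 0.3}

```text
time_s: 10.07
tcp_pos: [686.3, 119.5, 206.1]
eef_rot: [-0.032, 0.971, -0.006, 0.238]
force: [0.9, -0.4, 0.4]
opening: 25.8
```

Run:
```python
from m import *
did(61,107.3,0,0,0,-1.03); print(L(read_state()['tcp_pos']))
c=shot('wrist'); save(c,'w5.png'); comps(c,((108,125,'knobtop'),))
```

```text
t 10.07 meas-cmd tool mm [-0.32 -0.13 -0.38] rot [-0.0002 -0.001   0.0018] F tool [-1.  -0.4  0. ] open 25.8 j [ 0.09  0.14  1.83 -0.06  0.7  -1.51]
[102.94864992 120.38388551  93.79396539]
knobtop 2075 [254.9 281.8] [210 257  76  67] med [ 97.5 112.3 117.9] min [ 91.9  93.9 108. ] max [114.7 124.  125. ]
knobtop 750 [320.5 276.3] [306 257  40  67] med [ 94.2 136.7 116.9] min [ 90.2 132.8 108.1] max [113.3 147.  125. ]
```

View pics/w5.png

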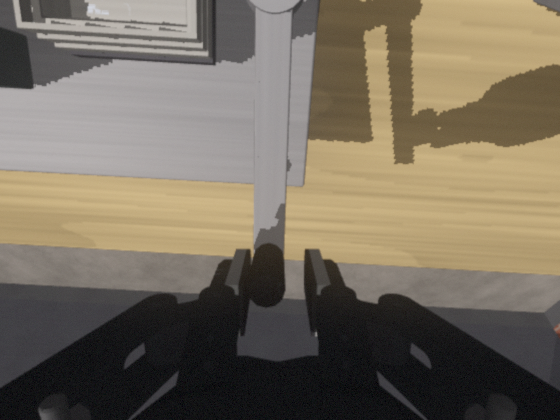

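Request:
play_rows:
  commands:
    - {"x": 0, "y": 4, "z": 0, "ax": 0, "ay": 0, "az": 0, "claw": 0.3}
    - {"x": 0, "y": 4, "z": 0, "ax": 0, "ay": 0, "az": 0, "claw": 0.3}
    - {"x": 0, "y": 0, "z": 0, "ax": 0, "ay": 0, "az": 0, "claw": 0.35}
    - {"x": 0, "y": 0, "z": 0, "ax": 0, "ay": 0, "az": 0, "claw": 0.4}
    - {"x": 0, "y": 0, "z": -20, "ax": 0, "ay": 0, "az": 0, "claw": 0.4}
    - {"x": 0, "y": 0, "z": -60, "ax": 0, "ay": 0, "az": 0, "claw": 0.4}
    - {"x": 0, "y": 0, "z": -60, "ax": 0, "ay": 0, "az": 0, "claw": 0.4}

```text
time_s: 11.0
tcp_pos: [660.2, 120.3, 263.7]
eef_rot: [-0.033, 0.97, -0.006, 0.242]
force: [-0.4, -0.8, 0.5]
opening: 34.3
```

Run:
```python
from m import *
did(0,0,-60); print(L(read_state()['tcp_pos']))
print(to(W([-26.5,5,200]),QR))
```

```text
t 11.0 meas-cmd tool mm [-3.8   0.7  -3.59] rot [-0.001  -0.0081  0.0001] F tool [ 0.1 -0.8 -0.6] open 34.3 j [ 0.09  0.02  1.84 -0.05  0.8  -1.52]
[106.37034133 121.41552707 156.99603909]
(array([ 135.7, -107.6,  -46.6]), array([-0.  ,  0.  ,  1.63]))
```

Request:
play_rows:
  commands:
    - {"x": 20, "y": -15, "z": -20, "ax": 0, "ay": 0, "az": 0.15, "claw": 0.6}
    - {"x": 40, "y": -30, "z": -30, "ax": 0, "ay": 0, "az": 0.32, "claw": 0.6}
    - {"x": 60, "y": -45, "z": -40, "ax": 0, "ay": 0, "az": 0.5, "claw": 0.8}
    - {"x": 80, "y": -60, "z": -46, "ax": 0, "ay": 0, "az": 0.68, "claw": 0.8}
    - {"x": 100, "y": -75, "z": -47, "ax": 0, "ay": 0, "az": 0.85, "claw": 1}
    - {"x": 120, "y": -90, "z": -47, "ax": 0, "ay": 0, "az": 1.02, "claw": 1}
    - {"x": 136, "y": -108, "z": -47, "ax": 0, "ay": 0, "az": 1.2, "claw": 1}
    - {"x": 136, "y": -108, "z": -47, "ax": 0, "ay": 0, "az": 1.36, "claw": 1}
    - {"x": 136, "y": -108, "z": -47, "ax": 0, "ay": 0, "az": 1.52, "claw": 1}
    - {"x": 136, "y": -108, "z": -47, "ax": 0, "ay": 0, "az": 1.63, "claw": 1}
    - {"x": 136, "y": -108, "z": -47, "ax": 0, "ay": 0, "az": 1.63, "claw": 1}
    - {"x": 136, "y": -108, "z": -47, "ax": 0, "ay": 0, "az": 1.63, "claw": 1}

```text
time_s: 12.5
tcp_pos: [522.8, 2.7, 240.2]
eef_rot: [0.684, 0.69, 0.168, 0.167]
force: [-0.7, -0.1, -0.3]
opening: 85.2
```

Run:
```python
from m import *
import pickle
did(136,-108,-47,0,0,1.63); print(L(read_state()['tcp_pos']))
c=shot('wrist'); pickle.dump(c,open('w6.pkl','wb'));save(c,'w6.png',None,1.4); l=comps(c,((79,90,'bar'),(63,70,'rim')))
c=shot('top'); save(c,'top6.png',(180,80,380,210),4)
```

```text
t 12.5 meas-cmd tool mm [ 0.19 -0.42  0.42] rot [ 0.0008  0.0003 -0.0015] F tool [-0.1 -0.8 -0. ] open 85.2 j [-0.18 -0.32  2.17  0.12  0.82 -0.25]
[-27.1691477    4.82038317 199.98931819]
bar 4819 [357.3  62.7] [266  44 223  41] med [ 30.4 113.5  82.7] min [-35.7  98.6  79. ] max [130.  126.2  90. ]
bar 1643 [307. 298.] [294 266  28  80] med [ -0.1 -83.9  82.4] min [ -11.7 -135.1   79. ] max [ 12.5 -53.6  89.8]
rim 1086 [278.  161.6] [245 115  66  98] med [-26.6  39.8  67.3] min [-54.   -7.2  63. ] max [ 0.2 76.5 69.5]
rim 155 [315.9 258. ] [297 255  36  12] med [  9.5 -50.8  68.1] min [ -8.8 -58.5  63.1] max [ 24.1 -49.8  70. ]
rim 15 [324.5 288.1] [321 285   8   7] med [ 17.2 -81.7  69.6] min [ 14.4 -84.5  68.7] max [ 21.  -77.8  70. ]
```

View pics/w6.png

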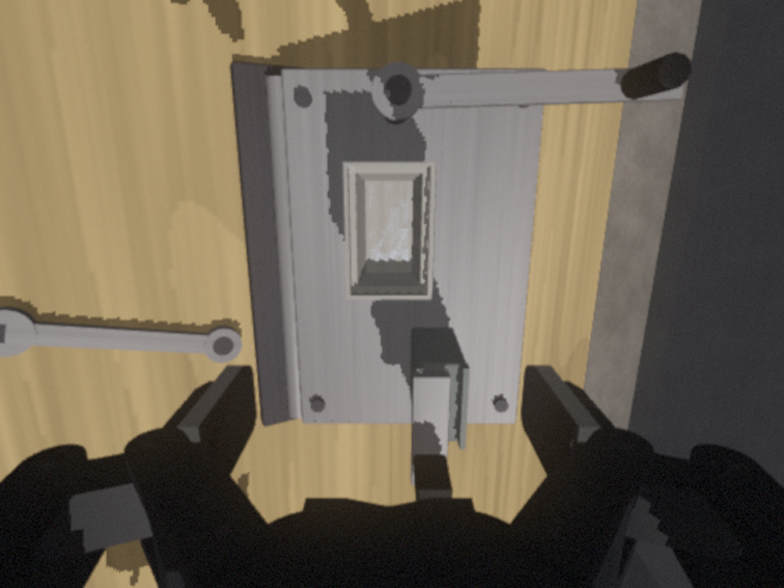

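View pics/top6.png

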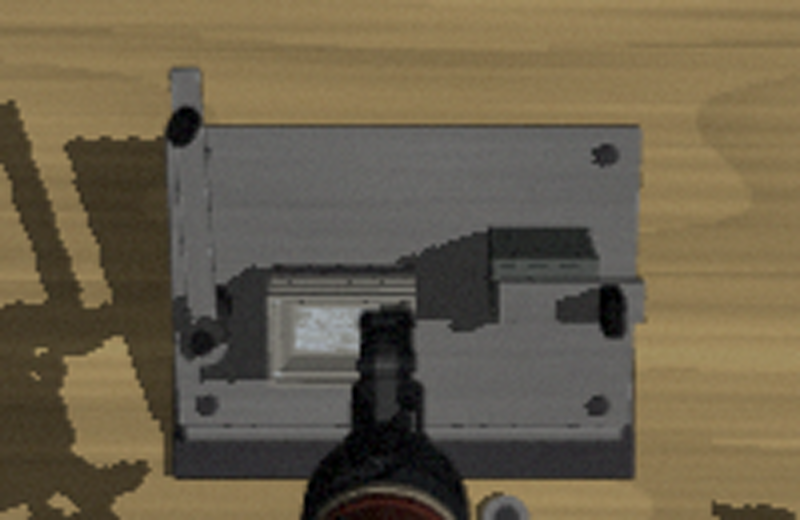

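Run:
```python
from m import *
import pickle
c=pickle.load(open('w6.pkl','rb'))
s=read_state();Qm=R.from_quat(s['eef_rot'])
q=Qm.inv().apply((cloud(c)-s['tcp_pos']).reshape(-1,3)).reshape(420,560,3)
m=(q[...,2]>-60)&(q[...,2]<15)&(abs(q[...,1])<80)&(abs(q[...,0])<40)
for sgn in (-1,1):
    p=q[m&(np.sign(q[...,1])==sgn)]
    print(sgn,len(p),np.percentile(p[:,2],[95,99,99.8,100]).round(1)); t=p[p[:,2]>p[:,2].max()-4]; print(t.min(0).round(1),t.max(0).round(1))
```

```text
-1 3925 [-17.5 -13.6 -12.4 -12. ]
[ -9.8 -49.1 -15.9] [ 11.4 -42.4 -12. ]
1 3918 [-17.6 -13.6 -12.2 -11.6]
[ -8.9  42.1 -15.6] [ 11.1  48.2 -11.6]
```

Request:
play_rows:
  commands:
    - {"x": 30, "y": 0.5, "z": 0, "ax": 0, "ay": 0, "az": 0, "claw": 1}
    - {"x": 30, "y": 0.5, "z": 40, "ax": 0, "ay": 0, "az": 0, "claw": 1}
    - {"x": 30, "y": 0.5, "z": 80, "ax": 0, "ay": 0, "az": 0, "claw": 1}
    - {"x": 30, "y": 0.5, "z": 120, "ax": 0, "ay": 0, "az": 0, "claw": 1}
    - {"x": 30, "y": 0.5, "z": 130, "ax": 0, "ay": 0, "az": 0, "claw": 1}
    - {"x": 30, "y": 0.5, "z": 130, "ax": 0, "ay": 0, "az": 0, "claw": 1}
    - {"x": 30, "y": 0.5, "z": 130, "ax": 0, "ay": 0, "az": 0, "claw": 1}

```text
time_s: 13.48
tcp_pos: [584.0, 32.9, 127.6]
eef_rot: [0.684, 0.689, 0.17, 0.169]
force: [-0.4, 0.6, 0.6]
opening: 85.4
```

Run:
```python
from m import *
did(30,.5,130); print(L(read_state()['tcp_pos']))
c=shot('wrist'); save(c,'w7.png'); l=comps(c,((63,70,'rim'),))
```

```text
t 13.47 meas-cmd tool mm [-0.05  1.62 -1.29] rot [-0.0029 -0.0002 -0.0003] F tool [ 0.6 -0.1 -0.7] open 85.4 j [-0.09  0.    2.14  0.09  0.52 -0.16]
[-24.63330299  34.58389937  71.70007201]
rim 3584 [272.  258.1] [214 178 117 158] med [-27.6  37.   67.2] min [-54.3  -8.4  63. ] max [ 0.1 76.8 69.7]
```

View pics/w7.png

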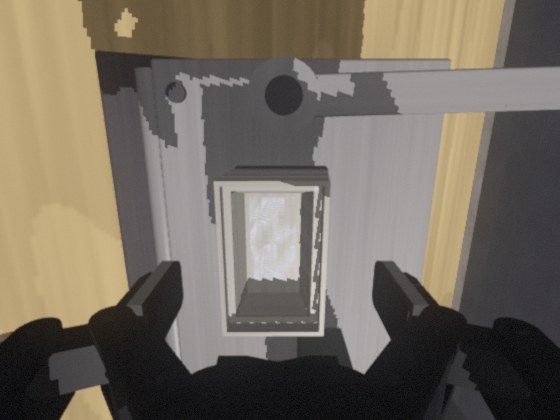

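Request:
play_rows:
  commands:
    - {"x": 0, "y": -2, "z": 6, "ax": 0, "ay": 0, "az": 0, "claw": 1}
    - {"x": 0, "y": -2.5, "z": 14, "ax": 0, "ay": 0, "az": 0, "claw": 1}
    - {"x": 0, "y": -2.5, "z": 14.5, "ax": 0, "ay": 0, "az": 0, "claw": 1}
    - {"x": 0, "y": -2.5, "z": 14.5, "ax": 0, "ay": 0, "az": 0, "claw": 1}
    - {"x": 0, "y": -2.5, "z": 14.5, "ax": 0, "ay": 0, "az": 0, "claw": 1}

```text
time_s: 14.15
tcp_pos: [587.7, 33.0, 111.7]
eef_rot: [0.684, 0.689, 0.169, 0.167]
force: [0.2, -0.9, -0.1]
opening: 85.6
```

Run:
```python
from m import *
did(0,-2.5,14.5); print(L(read_state()['tcp_pos']))
```

```text
t 14.15 meas-cmd tool mm [ 0.01  0.07 -0.03] rot [-0.0001  0.     -0.0001] F tool [-0.9  0.1  0.2] open 85.6 j [-0.09  0.04  2.13  0.09  0.49 -0.16]
[-28.68080766  34.63951737  55.94578937]
```

Request:
play_rows:
  commands:
    - {"x": 0, "y": 1.5, "z": 0, "ax": 0, "ay": 0, "az": 0, "claw": 0.85}
    - {"x": 0, "y": 1.5, "z": 0, "ax": 0, "ay": 0, "az": 0, "claw": 0.75}
    - {"x": 0, "y": 1.5, "z": 0, "ax": 0, "ay": 0, "az": 0, "claw": 0.68}
    - {"x": 0, "y": 1.5, "z": 0, "ax": 0, "ay": 0, "az": 0, "claw": 0.68}

```text
time_s: 14.65
tcp_pos: [589.0, 33.0, 112.4]
eef_rot: [0.684, 0.689, 0.169, 0.167]
force: [-0.7, 1.0, -0.0]
opening: 58.2
```

Run:
```python
from m import *
did(0,1.5,0); print(L(read_state()['tcp_pos']))
c=shot('wrist'); save(c,'w8.png',(140,150,420,390),2.8)
s=read_state();Qm=R.from_quat(s['eef_rot'])
q=Qm.inv().apply((cloud(c)-s['tcp_pos']).reshape(-1,3)).reshape(420,560,3)
print(s['opening'])
for v in (255,260,265,270,280,290):
    print(v,[(u,q[v,u].round(0).tolist()) for u in range(190,370,8) if abs(q[v,u,1])>20])
```

```text
t 14.65 meas-cmd tool mm [-0.   -0.02 -0.03] rot [-0.  0. -0.] F tool [ 1.  -0.6 -0.3] open 58.2 j [-0.09  0.04  2.13  0.09  0.49 -0.16]
[-27.27004111  34.6289536   55.93905653]
57.9610860052239
255 [(190, [-19.0, -58.0, 56.0]), (198, [12.0, -35.0, -11.0]), (206, [12.0, -31.0, -12.0]), (214, [10.0, -29.0, -7.0]), (222, [12.0, -24.0, -12.0]), (230, [8.0, -22.0, -4.0]), (326, [8.0, 23.0, -3.0]), (334, [11.0, 25.0, -11.0]), (342, [10.0, 29.0, -8.0]), (350, [12.0, 32.0, -12.0]), (358, [11.0, 36.0, -11.0]), (366, [-19.0, 59.0, 56.0])]
260 [(190, [-22.0, -59.0, 56.0]), (198, [12.0, -34.0, -17.0]), (206, [11.0, -31.0, -16.0]), (214, [7.0, -29.0, -7.0]), (222, [9.0, -25.0, -11.0]), (230, [5.0, -22.0, -3.0]), (326, [5.0, 23.0, -3.0]), (334, [9.0, 25.0, -12.0]), (342, [8.0, 29.0, -9.0]), (350, [11.0, 31.0, -16.0]), (358, [11.0, 34.0, -16.0]), (366, [-22.0, 60.0, 56.0])]
265 [(190, [8.0, -38.0, -13.0]), (198, [12.0, -33.0, -22.0]), (206, [11.0, -29.0, -21.0]), (214, [5.0, -29.0, -8.0]), (222, [7.0, -25.0, -12.0]), (230, [3.0, -22.0, -4.0]), (326, [3.0, 23.0, -3.0]), (334, [7.0, 25.0, -12.0]), (
[... 459 characters left out ...]
12.0, -33.0, -34.0]), (198, [11.0, -30.0, -33.0]), (206, [6.0, -29.0, -24.0]), (214, [-2.0, -29.0, -9.0]), (222, [-1.0, -25.0, -11.0]), (230, [-5.0, -23.0, -4.0]), (326, [-5.0, 23.0, -4.0]), (334, [-0.0, 25.0, -12.0]), (342, [-0.0, 29.0, -12.0]), (350, [7.0, 29.0, -26.0]), (358, [11.0, 30.0, -34.0]), (366, [11.0, 33.0, -33.0])]
290 [(190, [11.0, -31.0, -40.0]), (198, [9.0, -29.0, -37.0]), (206, [3.0, -29.0, -26.0]), (214, [-6.0, -29.0, -11.0]), (222, [-5.0, -25.0, -13.0]), (230, [-10.0, -23.0, -4.0]), (318, [-12.0, 20.0, 0.0]), (326, [-11.0, 24.0, -3.0]), (334, [-6.0, 26.0, -12.0]), (342, [-5.0, 29.0, -13.0]), (350, [3.0, 29.0, -26.0]), (358, [10.0, 29.0, -39.0]), (366, [11.0, 31.0, -41.0])]
```

View pics/w8.png

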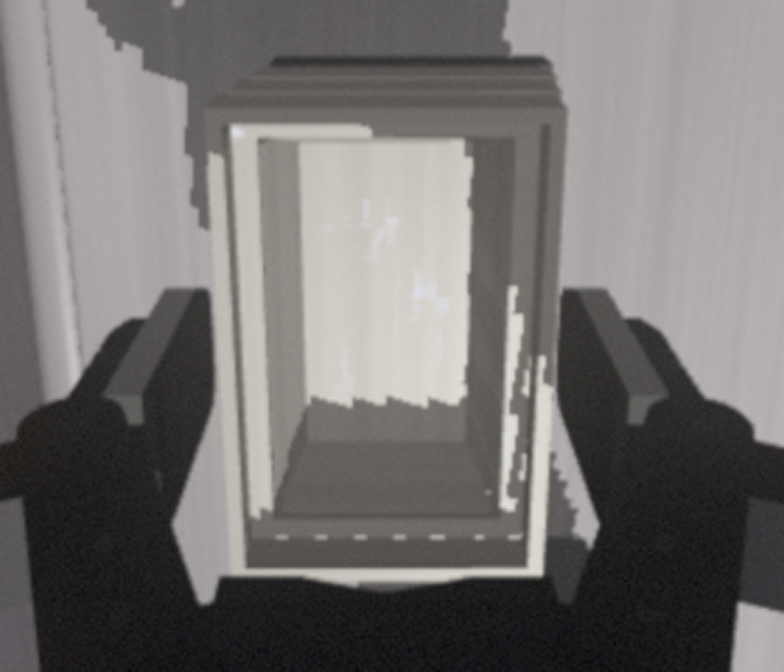

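The tray sits centred between the pads and its rim is about 11.5 mm above the TCP. The tips therefore overlap the top collar by about 8 mm, so I'll close.

Request:
play_rows:
  commands:
    - {"x": 0, "y": 0, "z": 0, "ax": 0, "ay": 0, "az": 0, "claw": 0.6}
    - {"x": 0, "y": 0, "z": 0, "ax": 0, "ay": 0, "az": 0, "claw": 0.5}
    - {"x": 0, "y": 0, "z": 0, "ax": 0, "ay": 0, "az": 0, "claw": 0.4}
    - {"x": 0, "y": 0, "z": 0, "ax": 0, "ay": 0, "az": 0, "claw": 0.4}
    - {"x": 0, "y": 0, "z": -1, "ax": 0, "ay": 0, "az": 0, "claw": 0.4}
    - {"x": 0, "y": 0, "z": -3, "ax": 0, "ay": 0, "az": 0, "claw": 0.4}
    - {"x": 0, "y": 0, "z": -5, "ax": 0, "ay": 0, "az": 0, "claw": 0.4}
    - {"x": 0, "y": 0, "z": -5, "ax": 0, "ay": 0, "az": 0, "claw": 0.4}

```text
time_s: 15.7
tcp_pos: [586.4, 33.0, 116.6]
eef_rot: [0.684, 0.689, 0.169, 0.167]
force: [0.5, 0.5, -1.6]
opening: 51.7
```

Run:
```python
from m import *
did(0,0,-5); print(L(read_state()['tcp_pos']))
c=shot('wrist'); save(c,'w9.png',(140,130,420,370),2.8)
c=shot('scene'); save(c,'s9.png',(220,150,420,300),4)
```

```text
t 15.7 meas-cmd tool mm [ 0.06 -0.35  0.03] rot [ 0.0005  0.0001 -0.    ] F tool [ 0.5 -0.3  1.6] open 51.7 j [-0.09  0.03  2.13  0.09  0.5  -0.16]
[-27.6017329   34.68816956  60.88602243]
```

View pics/w9.png

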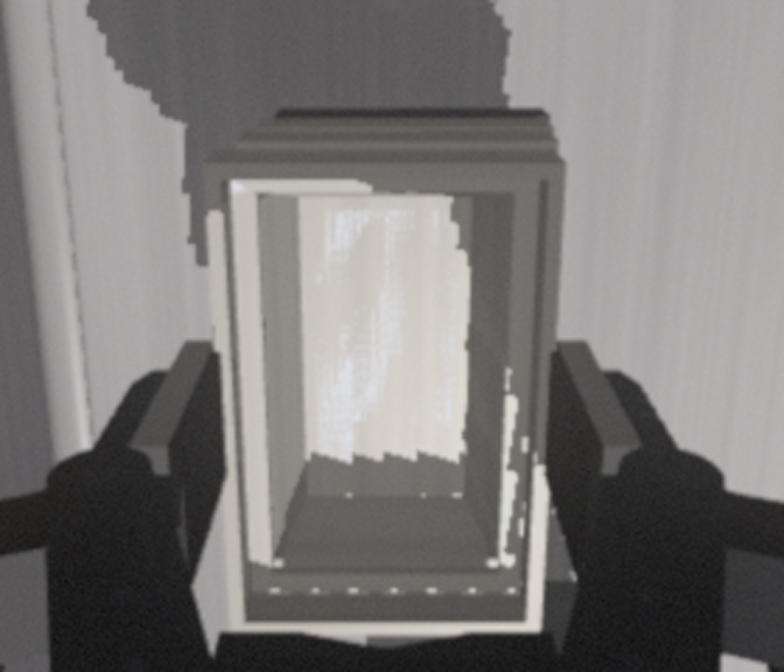

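View pics/s9.png

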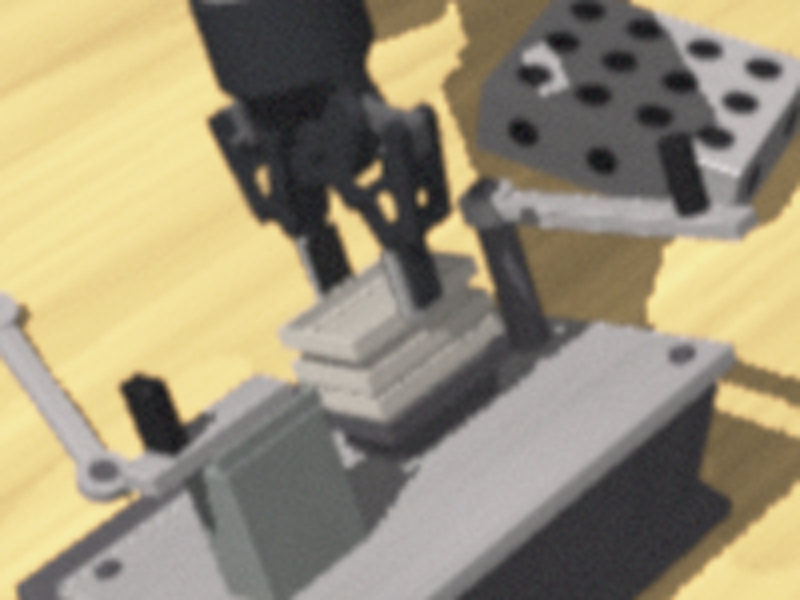

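Only the top tray rises: there is a gap under it at about (340,350), and the load is about 1.6 N. I'll lift it on along n.

Request:
play_rows:
  commands:
    - {"x": 0, "y": 0, "z": -4, "ax": 0, "ay": 0, "az": 0, "claw": 0.4}
    - {"x": 0, "y": 0, "z": -10, "ax": 0, "ay": 0, "az": 0, "claw": 0.4}
    - {"x": 0, "y": 0, "z": -18, "ax": 0, "ay": 0, "az": 0, "claw": 0.4}
    - {"x": 0, "y": 0, "z": -28, "ax": 0, "ay": 0, "az": 0, "claw": 0.4}
    - {"x": 0, "y": 0, "z": -40, "ax": 0, "ay": 0, "az": 0, "claw": 0.4}
    - {"x": 0, "y": 0, "z": -60, "ax": 0, "ay": 0, "az": 0, "claw": 0.4}
    - {"x": 0, "y": 0, "z": -85, "ax": 0, "ay": 0, "az": 0, "claw": 0.4}
    - {"x": 0, "y": 0, "z": -105, "ax": 0, "ay": 0, "az": 0, "claw": 0.4}
    - {"x": 0, "y": 0, "z": -105, "ax": 0, "ay": 0, "az": 0, "claw": 0.4}

```text
time_s: 16.92
tcp_pos: [539.1, 32.5, 212.8]
eef_rot: [0.684, 0.689, 0.17, 0.169]
force: [0.4, -0.9, -1.7]
opening: 52.1
```

Run:
```python
from m import *
did(0,0,-105); print(L(read_state()['tcp_pos']))
c=shot('scene'); save(c,'s10.png',(200,100,430,300),3.4)
# target above block, jaws direction: keep radial-ish
for psi in [0,np.deg2rad(14.6),0.4,0.6]:
    x=np.array([-np.sin(psi),np.cos(psi),0]); y=np.array([np.cos(psi),np.sin(psi),0]); z=np.array([0,0,-1.])
    Q=R.from_matrix(np.stack([x,y,z],1)); print(psi,to([510.5,346.9,200],Q))
p,Q=ld(); print(p)
```

```text
t 16.93 meas-cmd tool mm [-0.09  2.17 -2.14] rot [-0.0053 -0.0005 -0.0002] F tool [-0.9 -0.4  1.7] open 52.1 j [-0.1  -0.24  2.17  0.07  0.73 -0.15]
[-25.0784272   34.54591695 168.0540147 ]
0 (array([314.5, -27. ,  -2.9]), array([ 0.48  , -0.0018,  0.0074]))
0.25481807079117214 (array([314.5, -27. ,  -2.9]), array([ 0.4775,  0.0594, -0.2425]))
0.4 (array([314.5, -27. ,  -2.9]), array([ 0.4737,  0.0942, -0.3849]))
0.6 (array([314.5, -27. ,  -2.9]), array([ 0.4657,  0.1422, -0.5809]))
[538.19850993  32.58644398 209.91183746]
```

View pics/s10.png

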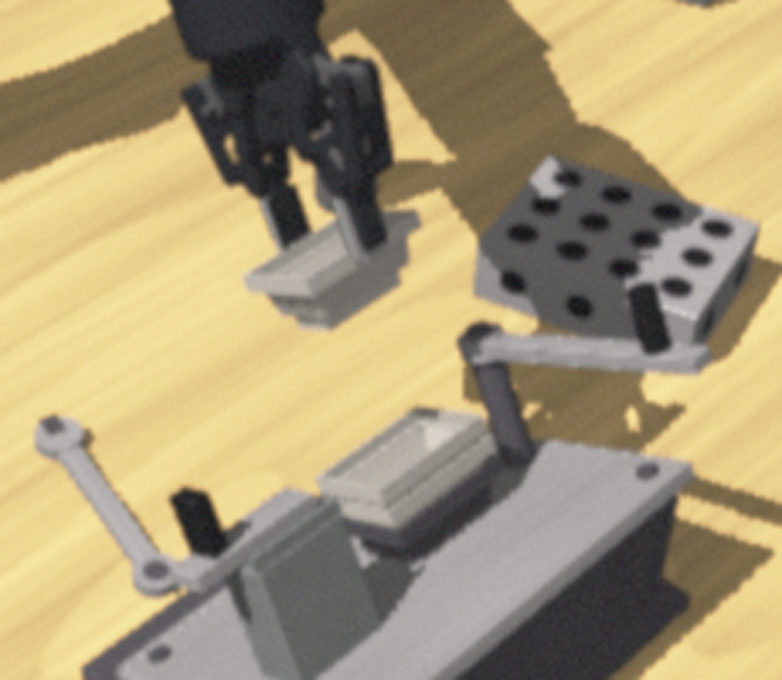

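The top tray is clear, at (330,265), and the two lower trays stay nested. I'll carry it to above the block, levelling it on the way.

Request:
play_rows:
  commands:
    - {"x": 5, "y": 0, "z": -15, "ax": 0.03, "ay": 0.0, "az": -0.01, "claw": 0.4}
    - {"x": 20, "y": 0, "z": -25, "ax": 0.08, "ay": 0.01, "az": -0.04, "claw": 0.4}
    - {"x": 45, "y": -3, "z": -30, "ax": 0.13, "ay": 0.015, "az": -0.06, "claw": 0.4}
    - {"x": 75, "y": -6, "z": -30, "ax": 0.18, "ay": 0.02, "az": -0.09, "claw": 0.4}
    - {"x": 110, "y": -10, "z": -30, "ax": 0.23, "ay": 0.03, "az": -0.12, "claw": 0.4}
    - {"x": 145, "y": -13, "z": -28, "ax": 0.28, "ay": 0.035, "az": -0.15, "claw": 0.4}
    - {"x": 180, "y": -16, "z": -24, "ax": 0.33, "ay": 0.04, "az": -0.18, "claw": 0.4}
    - {"x": 215, "y": -19, "z": -20, "ax": 0.38, "ay": 0.05, "az": -0.2, "claw": 0.4}
    - {"x": 245, "y": -22, "z": -15, "ax": 0.42, "ay": 0.055, "az": -0.22, "claw": 0.4}
    - {"x": 270, "y": -24, "z": -10, "ax": 0.45, "ay": 0.057, "az": -0.23, "claw": 0.4}
    - {"x": 290, "y": -26, "z": -5, "ax": 0.47, "ay": 0.059, "az": -0.24, "claw": 0.4}
    - {"x": 305, "y": -27, "z": -3, "ax": 0.4775, "ay": 0.0594, "az": -0.2425, "claw": 0.4}
    - {"x": 314.5, "y": -27, "z": -3, "ax": 0.4775, "ay": 0.0594, "az": -0.2425, "claw": 0.4}
    - {"x": 314.5, "y": -27, "z": -3, "ax": 0.4775, "ay": 0.0594, "az": -0.2425, "claw": 0.4}
    - {"x": 314.5, "y": -27, "z": -3, "ax": 0.4775, "ay": 0.0594, "az": -0.2425, "claw": 0.4}
    - {"x": 314.5, "y": -27, "z": -3, "ax": 0.4775, "ay": 0.0594, "az": -0.2425, "claw": 0.4}

```text
time_s: 18.98
tcp_pos: [510.6, 346.4, 200.5]
eef_rot: [0.612, 0.791, 0.0, 0.0]
force: [0.0, 0.1, -1.5]
opening: 52.2
```

Run:
```python
from m import *
did(314.5,-27,-3,.4775,.0594,-.2425); s=read_state(); print(s['tcp_pos'],R.from_quat(s['eef_rot']).as_matrix()[:,2])
c=shot('scene'); save(c,'s11.png',(200,50,460,250),3)
c=shot('wrist'); save(c,'w11.png')
q=cloud(c); 
for u,v in [(277,200),(277,150)]: print(q[v,u])
```

```text
t 18.98 meas-cmd tool mm [-0.52 -0.05 -0.38] rot [-0.0005 -0.0001  0.0006] F tool [0.1 0.1 1.5] open 52.2 j [ 0.48  0.23  1.66 -0.    1.25  0.23]
[510.5861635  346.3725357  200.47030781] [ 5.23218099e-04  6.50357803e-05 -9.99999861e-01]
[503.28487903 375.44064925 186.05023564]
[500.50374776 386.56683859  49.04549114]
```

View pics/s11.png

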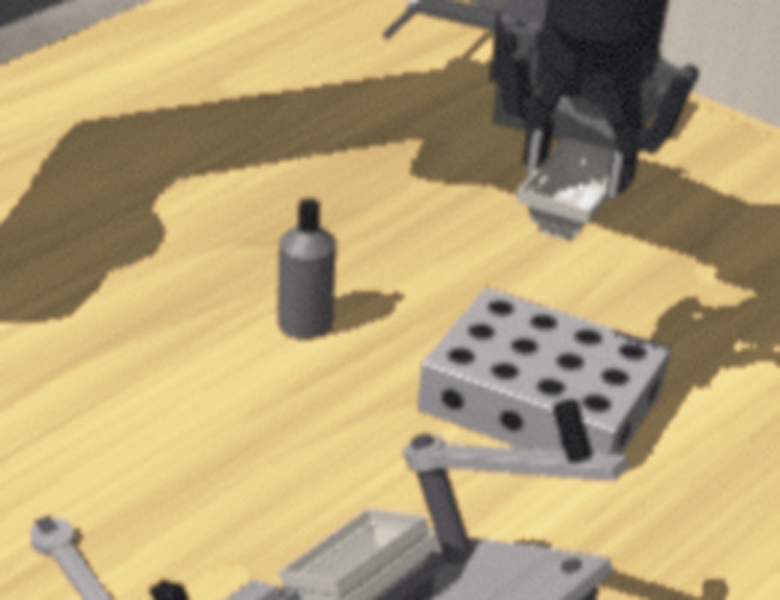

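View pics/w11.png

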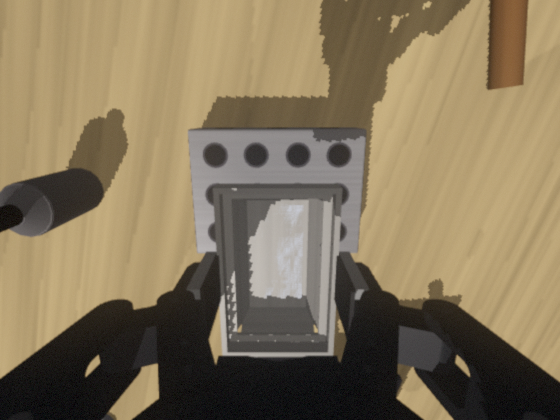

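Run:
```python
from m import *
s=read_state();c=viewer.camera('wrist');Qm=R.from_quat(s['eef_rot'])
q=Qm.inv().apply((cloud(c)-s['tcp_pos']).reshape(-1,3)).reshape(420,560,3)
m=(abs(q[...,2]+11.5)<2.5)&(abs(q[...,0])<44)&(abs(q[...,1])<27.5)
p=q[m];print(len(p),p.min(0),p.max(0),np.median(p,0))
print(np.linalg.lstsq(np.c_[p[:,:2],np.ones(len(p))],p[:,2],rcond=None)[0])
b=cloud(c).reshape(-1,3);b=b[abs(b[:,2]-50)<4];rect=cv2.minAreaRect(b[:,:2].astype(np.float32));print(len(b),b[:,2].mean(),rect)
```

```text
3516 [-42.83583898 -27.47403782 -13.9394557 ] [42.17646203 27.49931518 -9.00176267] [ 10.06035524   0.2300506  -10.85637647]
[-2.60517226e-03 -2.36031959e-03 -1.08325546e+01]
12452 49.295412131746545 ((445.35943603515625, 330.23095703125), (295.3592224121094, 119.49658966064453), 14.609643936157227)
```

Request:
play_rows:
  commands:
    - {"x": 0, "y": 0, "z": 15, "ax": 0, "ay": 0, "az": 0, "claw": 0.4}
    - {"x": 0, "y": 0, "z": 40, "ax": 0, "ay": 0, "az": 0, "claw": 0.4}
    - {"x": 0, "y": 0, "z": 65, "ax": 0, "ay": 0, "az": 0, "claw": 0.4}
    - {"x": 0, "y": 0, "z": 85, "ax": 0, "ay": 0, "az": 0, "claw": 0.4}
    - {"x": 0, "y": 0, "z": 100, "ax": 0, "ay": 0, "az": 0, "claw": 0.4}
    - {"x": 0, "y": 0, "z": 108, "ax": 0, "ay": 0, "az": 0, "claw": 0.4}
    - {"x": 0, "y": 0, "z": 112, "ax": 0, "ay": 0, "az": 0, "claw": 0.4}
    - {"x": 0, "y": 0, "z": 112, "ax": 0, "ay": 0, "az": 0, "claw": 0.4}
    - {"x": 0, "y": 0, "z": 112, "ax": 0, "ay": 0, "az": 0, "claw": 0.4}

```text
time_s: 20.25
tcp_pos: [511.1, 347.3, 89.0]
eef_rot: [0.612, 0.791, 0.001, 0.0]
force: [0.3, 0.3, -1.4]
opening: 52.0
```

Run:
```python
from m import *
did(0,0,112); s=read_state(); print(s['tcp_pos'])
```

```text
t 20.25 meas-cmd tool mm [ 0.21  0.7  -0.94] rot [-0.0017  0.0004 -0.0001] F tool [0.2 0.3 1.4] open 52.0 j [0.48 0.35 1.73 0.   1.06 0.23]
[511.12761203 347.27068306  89.03803918]
```

Request:
play_rows:
  commands:
    - {"x": 0, "y": 0, "z": 4, "ax": 0, "ay": 0, "az": 0, "claw": 0.4}
    - {"x": 0, "y": 0, "z": 7, "ax": 0, "ay": 0, "az": 0, "claw": 0.4}
    - {"x": 0, "y": 0, "z": 9, "ax": 0, "ay": 0, "az": 0, "claw": 0.4}
    - {"x": 0, "y": 0, "z": 9, "ax": 0, "ay": 0, "az": 0, "claw": 0.4}
    - {"x": 0, "y": 0, "z": 9, "ax": 0, "ay": 0, "az": 0, "claw": 0.4}

```text
time_s: 20.88
tcp_pos: [510.5, 346.9, 79.1]
eef_rot: [0.612, 0.791, 0.0, 0.0]
force: [0.1, 0.6, -1.7]
opening: 52.1
```

Request:
play_rows:
  commands:
    - {"x": 0, "y": 0, "z": 0.5, "ax": 0, "ay": 0, "az": 0, "claw": 0.4}
    - {"x": 0, "y": 0, "z": 1, "ax": 0, "ay": 0, "az": 0, "claw": 0.4}
    - {"x": 0, "y": 0, "z": 1, "ax": 0, "ay": 0, "az": 0, "claw": 0.4}

```text
time_s: 21.25
tcp_pos: [510.4, 346.9, 78.1]
eef_rot: [0.612, 0.791, -0.0, -0.0]
force: [0.6, -0.7, -0.8]
opening: 52.1
```

Request:
play_rows:
  commands:
    - {"x": 0, "y": 0, "z": 0.5, "ax": 0, "ay": 0, "az": 0, "claw": 0.4}
    - {"x": 0, "y": 0, "z": 1, "ax": 0, "ay": 0, "az": 0, "claw": 0.4}
    - {"x": 0, "y": 0, "z": 1, "ax": 0, "ay": 0, "az": 0, "claw": 0.4}

```text
time_s: 21.62
tcp_pos: [510.4, 346.9, 77.0]
eef_rot: [0.612, 0.791, -0.0, -0.0]
force: [0.4, 0.6, -0.4]
opening: 52.3
```

Request:
play_rows:
  commands:
    - {"x": 0, "y": 0, "z": 0.5, "ax": 0, "ay": 0, "az": 0, "claw": 0.4}
    - {"x": 0, "y": 0, "z": 0.5, "ax": 0, "ay": 0, "az": 0, "claw": 0.4}
    - {"x": 0, "y": 0, "z": 0.5, "ax": 0, "ay": 0, "az": 0, "claw": 0.4}

```text
time_s: 22.0
tcp_pos: [510.5, 346.9, 76.6]
eef_rot: [0.611, 0.791, 0.0, -0.0]
force: [-0.1, -0.7, -0.5]
opening: 51.8
```

Request:
play_rows:
  commands:
    - {"x": 0, "y": 0, "z": 0.5, "ax": 0, "ay": 0, "az": 0, "claw": 0.4}
    - {"x": 0, "y": 0, "z": 0.5, "ax": 0, "ay": 0, "az": 0, "claw": 0.4}
    - {"x": 0, "y": 0, "z": 0.5, "ax": 0, "ay": 0, "az": 0, "claw": 0.4}

```text
time_s: 22.38
tcp_pos: [510.5, 347.0, 76.3]
eef_rot: [0.612, 0.791, 0.0, 0.0]
force: [-0.8, -0.0, 0.6]
opening: 51.7
```

Request:
play_rows:
  commands:
    - {"x": 0, "y": 0, "z": 0.5, "ax": 0, "ay": 0, "az": 0, "claw": 0.4}
    - {"x": 0, "y": 0, "z": 0.5, "ax": 0, "ay": 0, "az": 0, "claw": 0.4}
    - {"x": 0, "y": 0, "z": 0.5, "ax": 0, "ay": 0, "az": 0, "claw": 0.4}

```text
time_s: 22.75
tcp_pos: [510.6, 347.0, 76.3]
eef_rot: [0.612, 0.791, 0.0, 0.0]
force: [-2.4, -0.8, 5.1]
opening: 52.0
```

Run:
```python
from m import *
did(0,0,9+1+1+.5+.5+.5); s=read_state(); print(s['tcp_pos'])
c=shot('wrist');Qm=R.from_quat(s['eef_rot'])
q=Qm.inv().apply((cloud(c)-s['tcp_pos']).reshape(-1,3)).reshape(420,560,3)
m=(abs(q[...,2]+11.5)<2.5)&(abs(q[...,0])<44)&(abs(q[...,1])<27.5)
p=q[m];print(len(p),np.median(p,0))
c=shot('scene'); save(c,'s12.png',(320,90,460,220),5)
```

```text
t 22.75 meas-cmd tool mm [ 0.08  0.1  -0.69] rot [-0.0001  0.0001 -0.    ] F tool [-0.2 -2.6 -5.1] open 52.0 j [0.48 0.37 1.73 0.   1.04 0.23]
[510.57423833 346.99603878  76.28093424]
3545 [  9.49879399   0.23066345 -10.89792542]
```

View pics/s12.png

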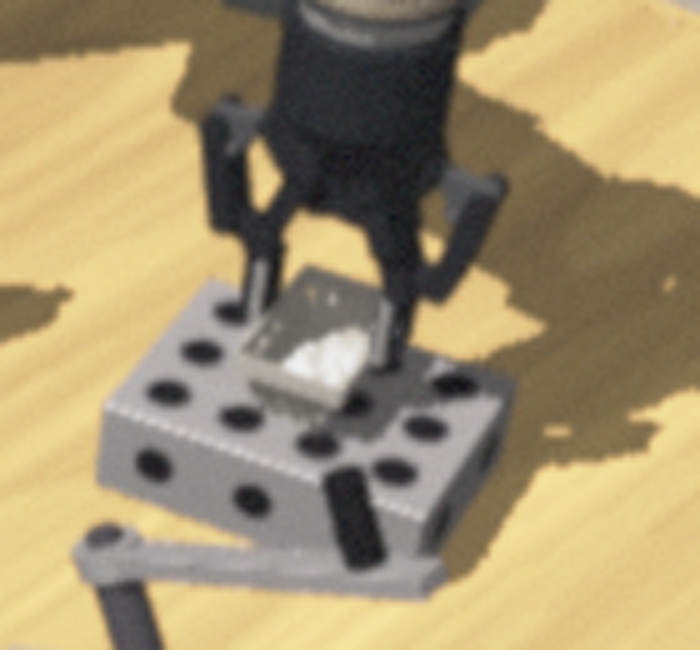

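Contact is confirmed: the TCP is held at 76.3 mm with about 5 N, and the tray sits on the block's middle. I'll take off the press, open slowly and rise.

Request:
play_rows:
  commands:
    - {"x": 0, "y": 0, "z": -0.6, "ax": 0, "ay": 0, "az": 0, "claw": 0.4}
    - {"x": 0, "y": 0, "z": -0.6, "ax": 0, "ay": 0, "az": 0, "claw": 0.65}
    - {"x": 0, "y": 0, "z": -0.6, "ax": 0, "ay": 0, "az": 0, "claw": 0.75}
    - {"x": 0, "y": 0, "z": -0.6, "ax": 0, "ay": 0, "az": 0, "claw": 0.9}
    - {"x": 0, "y": 0, "z": -0.6, "ax": 0, "ay": 0, "az": 0, "claw": 1}
    - {"x": 0, "y": 0, "z": -0.6, "ax": 0, "ay": 0, "az": 0, "claw": 1}
    - {"x": 0, "y": 0, "z": -15, "ax": 0, "ay": 0, "az": 0, "claw": 1}
    - {"x": 0, "y": 0, "z": -40, "ax": 0, "ay": 0, "az": 0, "claw": 1}
    - {"x": 0, "y": 0, "z": -80, "ax": 0, "ay": 0, "az": 0, "claw": 1}
    - {"x": 0, "y": 0, "z": -130, "ax": 0, "ay": 0, "az": 0, "claw": 1}
    - {"x": 0, "y": 0, "z": -130, "ax": 0, "ay": 0, "az": 0, "claw": 1}
    - {"x": 0, "y": 0, "z": -130, "ax": 0, "ay": 0, "az": 0, "claw": 1}

```text
time_s: 24.35
tcp_pos: [510.5, 347.0, 206.5]
eef_rot: [0.612, 0.791, 0.001, 0.0]
force: [-1.2, -0.7, -0.6]
opening: 85.9
```

Run:
```python
from m import *
did(0,0,-130)
c=shot('wrist'); save(c,'w13.png')
q=cloud(c); m=(abs(q[...,2]-88)<5)&(abs(q[...,0]-510)<60)&(abs(q[...,1]-347)<60)
p=q[m]; print(len(p),np.median(p[:,2]),cv2.minAreaRect(p[:,:2].astype(np.float32)),'slope',np.linalg.lstsq(np.c_[p[:,:2]-[510,347],np.ones(len(p))],p[:,2],rcond=None)[0])
c=shot('scene'); save(c,'s13.png',None,1.4)
c=shot('top'); save(c,'t13.png',None,1.4); comps(c,((79,90,'bar'),(108,125,'tab')),(160,170),15)
```

```text
t 24.35 meas-cmd tool mm [ 0.07  0.04 -0.88] rot [-0.0011  0.0003 -0.0001] F tool [-0.4 -1.4  0.6] open 85.9 j [0.48 0.22 1.66 0.   1.26 0.23]
1129 87.01488272525066 ((511.3091735839844, 347.2817077636719), (54.046817779541016, 84.06138610839844), 14.474065780639648) slope [2.25961849e-04 1.00954129e-03 8.67637916e+01]
bar 79 [226.3 102.3] [223  97   8  14] med [118.8 117.2  82.5] min [101.8 108.8  79.2] max [130.2 124.2  89.7]
bar 422 [229.1 143.4] [224 112  13  59] med [ 26.7 114.1  82.9] min [-34.3  99.7  79. ] max [ 97.2 125.3  89.7]
bar 322 [320.5 154.9] [304 150  38  11] med [  1.7 -87.1  82.2] min [ -11.1 -136.1   79. ] max [ 13.7 -53.2  88.7]
tab 47 [225. 112.] [222 108   7   9] med [104.3 116.3 117.8] min [ 95.5 109.8 108.9] max [110.9 122.8 123.1]
tab 60 [333.3 158.8] [331 154   6  11] med [   2.5 -115.4  115.6] min [ -10.7 -121.9  109.2] max [  13.2 -110.4  119.3]
```

View pics/w13.png

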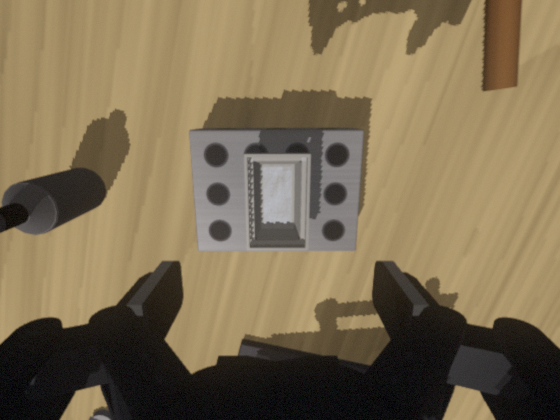

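View pics/s13.png

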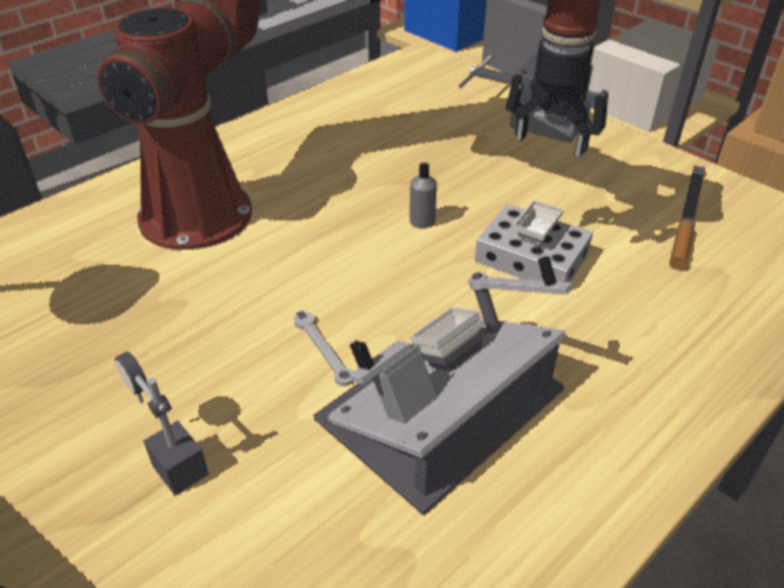

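View pics/t13.png

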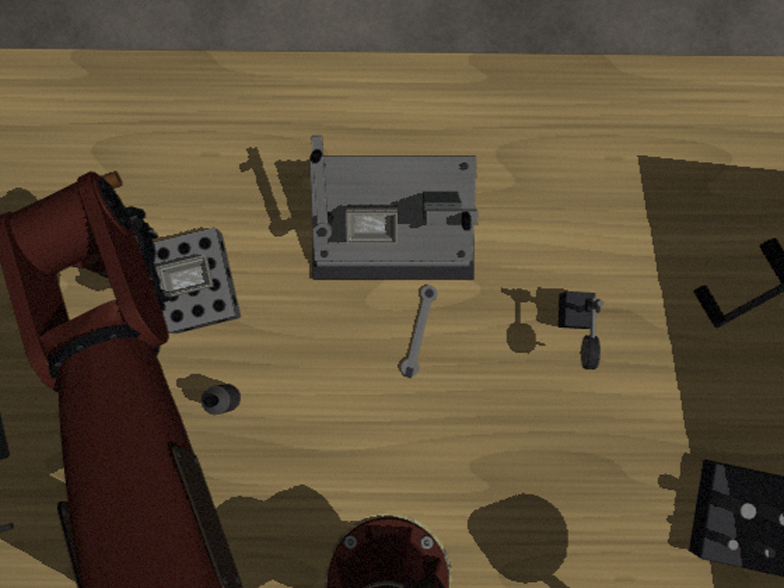

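The tray (wrist view, around (278,200)) stands level on the block's middle. The bar points uphill, the bolt is back, the two trays are nested and the bystanders look unmoved.

```bash
python3 -c "
from station import r
print(r.hand_in())"
```

```text
the job is handed in; nothing more can be done
None
```

The job is done and handed in at about 24.5 s of the 67 s allowed. `hand_in` gives no verdict, so the results below are from my own last checks.

- **Bolt:** I gripped the tab and pulled it against its stop, where it held at 10 N with no further motion. The last top view has the tab about 30.6 mm from where it started.
- **Bar:** I led the knob round its arc between loosely open fingers. It now points uphill at about 1.6 rad, close to its stop.
- **Top tray:** I gripped it by about 8 mm of its collar. Only one tray's weight came up (about 1.6 N), and the camera showed the two lower trays still nested.
- **Placing:** I lowered it in steps of 0.5 to 1 mm onto the block, with about 5 N of contact, then released it and moved the gripper about 130 mm clear.
    - **Position:** It measured within about 1 mm of the block's centre.
    - **Level:** It was within about 0.001 rad of level. Its rim read 87 mm high against 88 mm nominal, which is within the calibration error.
- **Lower trays and bystanders:** I checked these by eye in the pictures only and did not measure their positions again. They look undisturbed.

Two checks disagreed:
- The scene and top cameras differed by 3 to 5 mm in the first measurements, so I used close wrist-camera measurements for the grasps.
- My first move call was refused because of missing keys. Nothing moved.

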